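Open and load the gauge fixture, throw the cam lever and start the calibration

TASK

Throw the cam lever fully open, back against its stop where the arm points straight away from the manifold, then lay every pressure sensor on the cart into the gauge fixture, one to a bay, flat between the bay's two ribs with its threaded stub pointing at the manifold and ending within about 2 cm of it. Once all are loaded, throw the cam lever into the notch that the arrow marks; then slide the recorder's dust cover fully aside, press the start button right down, and slide the cover fully back. Leave the fitting, the nut and the plug where they are.

Things in the scene. Friction and masses are not known exactly. Their poses are not given: they have to be found in the camera images.
- fixture: Grey gauge fixture, fixed: base plate 160 x 240 mm, top 18 mm above the cart, with a round lever seat (radius 115 mm) on its +y side. Origin: centre of the plate's underside. x points from bays to manifold (aluminium bar along y, 58 mm high; its port face at x = 55 mm, one port per bay). A dial gauge 125 mm high stands behind it at x = 85 to 140, y = -60 mm. Its yaw varies.
- bay1 (a point): Bay 1 of 4 in a row along y, 60 mm apart (-y end): point on the base plate midway between the bay's two steel ribs (each 56 mm long along x, 6 mm wide, 12 mm high; 40 mm clear between them). Axes as the fixture's. The manifold face is 65 mm ahead in x. A well-laid sensor has its housing centre 16 mm above this point.
- bay2 (a point): Bay 2 of 4 in a row along y, 60 mm apart (second): point on the base plate midway between the bay's two steel ribs (each 56 mm long along x, 6 mm wide, 12 mm high; 40 mm clear between them). Axes as the fixture's. The manifold face is 65 mm ahead in x. A well-laid sensor has its housing centre 16 mm above this point.
- bay3 (a point): Bay 3 of 4 in a row along y, 60 mm apart (third): point on the base plate midway between the bay's two steel ribs (each 56 mm long along x, 6 mm wide, 12 mm high; 40 mm clear between them). Axes as the fixture's. The manifold face is 65 mm ahead in x. A well-laid sensor has its housing centre 16 mm above this point.
- bay4 (a point): Bay 4 of 4 in a row along y, 60 mm apart (+y end, next to the lever): point on the base plate midway between the bay's two steel ribs (each 56 mm long along x, 6 mm wide, 12 mm high; 40 mm clear between them). Axes as the fixture's. The manifold face is 65 mm ahead in x. A well-laid sensor has its housing centre 16 mm above this point.
- sensor1: Pressure sensor, 0.1 to 0.2 kg: grey aluminium housing 62 mm long, 32 x 32 mm section, black display on one long face, and at one end a round steel stub 24 mm long (20 then 13 mm across). Origin: centre of the housing, 16 mm above what it lies on. x towards the stub, z out of the display. Starts lying on the cart, display up, stub roughly to +y. All are alike; one may be absent.
- sensor2: Pressure sensor, 0.1 to 0.2 kg: grey aluminium housing 62 mm long, 32 x 32 mm section, black display on one long face, and at one end a round steel stub 24 mm long (20 then 13 mm across). Origin: centre of the housing, 16 mm above what it lies on. x towards the stub, z out of the display. Starts lying on the cart, display up, stub roughly to +y. All are alike; one may be absent.
- sensor3: Pressure sensor, 0.1 to 0.2 kg: grey aluminium housing 62 mm long, 32 x 32 mm section, black display on one long face, and at one end a round steel stub 24 mm long (20 then 13 mm across). Origin: centre of the housing, 16 mm above what it lies on. x towards the stub, z out of the display. Starts lying on the cart, display up, stub roughly to +y. All are alike; one may be absent.
- sensor4: Pressure sensor, 0.1 to 0.2 kg: grey aluminium housing 62 mm long, 32 x 32 mm section, black display on one long face, and at one end a round steel stub 24 mm long (20 then 13 mm across). Origin: centre of the housing, 16 mm above what it lies on. x towards the stub, z out of the display. Starts lying on the cart, display up, stub roughly to +y. All are alike; one may be absent.
- sensor1_tip (a point): Free end of the stub of sensor1, 55 mm from the housing centre along its x.
- sensor2_tip (a point): Free end of the stub of sensor2, 55 mm from the housing centre along its x.
- sensor3_tip (a point): Free end of the stub of sensor3, 55 mm from the housing centre along its x.
- sensor4_tip (a point): Free end of the stub of sensor4, 55 mm from the housing centre along its x.
- cam_lever (a joint): Angle of the cam lever about its vertical pivot axis, which stands at x = 10, y = 225 mm in the fixture's frame; rad, 0 to 1.9: at 0 the arm points along the fixture's -x, and it grows turning towards +y (clockwise from above). It starts at 0.5 to 0.85. The open stop is at 0. About 3 N of friction at the knob; it stays where it is left: no spring, no click, and it can go past the notch.
- lever_knob (a point): Centre of the top of the lever's knob: a black upright cylinder 24 mm across, 46 mm tall, its top 90 mm above the cart, 70 mm from the pivot axis. Below it lies the flat steel arm, 16 mm wide, top at 44 mm; a thin nose points on outward over the notched rim.
- marked_notch (a point): Where the knob's axis must stand, seen from above, for the lever to be in the marked notch: 70 mm from the pivot axis, in line with the notch and the raised white arrow outside it. The index plate's steel rim (90 to 104 mm from the pivot, top 30 mm above the cart) has four notches 0.55 rad apart; the third from the open side has the arrow. The plate's angle varies: notch at joint 1.0 to 1.5.
- recorder: White recorder box, fixed, 120 x 150 mm, top 40 mm above the cart; origin at the centre of its underside. Two aluminium rails (8 mm wide, centred at x = +-41 mm, top 66 mm above the cart) run along y and carry the dust cover. Its yaw changes.
- dust_cover (a joint): Position of the dust cover, m: 0 closed over the button, grows as it slides along the recorder's -y, end stop at 0.068 (open). Friction about 1.5 N; it stays where left.
- cover_tab (a point): Centre of the top of the cover's upright grip tab, 99 mm above the cart; the tab is 34 mm along the recorder's x, 12 mm along y (the sliding direction), 28 mm high, in the middle of the 92 x 62 mm grey cover plate, 4 mm thick. Axes as the recorder's.
- start_button (a joint): Travel of the spring start button, m: 0 up, 0.006 fully down (4 N).
- start_button_top (a point): Centre of the top of the round grey start button, 28 mm across, pressed straight down; under the closed cover. It stands at the recorder's x = 0, y = +35 mm, its top 62 mm above the cart.
- fitting: Black polymer fitting, round, 32 mm across, 40 mm tall, standing; origin at its underside. Leave it alone.
- union_nut: Brass hexagon union nut, 38 mm across, 22 mm high; origin at its underside. Leave it alone.
- test_plug: Yellow plastic test plug, flange 36 mm across, 34 mm tall, standing; origin at its underside. Leave it alone.

How it is judged:
By the outcome, as a careful person would: the job done as asked, in the order asked, and still so for the second after the job is handed in, with the robot touching nothing.
Of sensor1, sensor2, sensor3, sensor4 only 3 to 4 are there at a start; the rules pass over those that are not, and their reading is None.
At some moment in a run one of sensor1, sensor2, sensor3, sensor4 may be knocked a few centimetres aside while the robot is not near it.
Once in a run the grip may slacken for a moment while it holds something.
It also fails if it takes over 208 s, if anything falls off the work surface, if the arm or the gripper's body presses on something with over 40 N, if the wrist force passes 120 N, or if a joint passes its speed limit or range.

ROBOT

A 6-joint arm with a two-finger parallel gripper is mounted at the origin on the work surface. World frame = base frame: x ahead of the robot, y to its left, z up, the work surface at z = 0. Lengths are in mm, angles in rad, forces in N, time in s.
With the tool pointing down it reaches from about 275 to 1000 mm from the base axis. Payload 8.4 kg.
Tool frame: the origin (TCP) lies on the centre line of the jaws, within the pads' length; the fingertips stand 17 mm ahead of it and the grasp point (between the pads) lies 2 mm behind it; z points along the fingers, y is the line along which they close (so a half turn about z gives the same grasp; the last joint's range is limited). The gripper opens to 85 mm and grips with 20 to 120 N. Pads are 22 mm wide; open, the fingers measure 114 mm over their backs; the gripper's body (76 mm by 85 mm) begins 54 mm behind the grasp point. The pads swing forward as they close: fully open they stand 13 mm farther back than shut.
Start: joints at [1.134, 0.353, 1.633, -0, 1.155, -0.002], TCP at [263.267, 566.85, 248.281] pointing down, gripper open.
Joint ranges: [-2.63, 2.63], [-0.92, 2.1], [0.06, 2.66], [-1.3, 4.44], [0, 2.69], [-3.02, 3.02]. Speed limits (rad/s): [2.22, 2.22, 2.79, 3.14, 3.14, 3.14].

INTERFACE

Orientations are given as [roll, pitch, yaw] about the fixed x, y, z axes, in that order (R = Rz(yaw) Ry(pitch) Rx(roll)).
In Python, from rig import r, eyes gives the robot as it stands. The module is installed in compiled form; this text tells all that it offers.
- The arm moves only by the shell command python3 -m inch 'ROWS' [FORCE]. ROWS is JSON, a list of rows, each a list of 7 numbers: the shift along the tool's x, y, z in m, then the turn, a rotation vector about the tool's x, y, z in degrees, then the closure, from -1 (fully open) to 1 (shut). In form: [[x, y, z, rx, ry, rz, gripper], ...]. A call has 1 to 8 rows; each row shifts and turns the commanded pose from where the row before left it, along the tool's axes as they then stand; what a row does not reach is not made up. A row lasts 1/10 s, in which the tool goes at most 50 mm and 8.59 degrees, less where a joint would pass 70% of its speed; a pose out of reach is approached as far as the arm can. A call with a gripper value outside its range is refused whole. The fingers move at their own pace and stop on an object; FORCE is the grip in N (left out, the last holds). Time passes only in rows, so rows that do not move let the fingers close. It gives the time, the measured TCP pose, the force, the opening and the grip force at its end, in the units of the state.
- r.sense(): the state, without advancing time (a new reading comes with each control period).
- eyes.grab_frame(name): name is "scene" or "side" or "wrist"; returns a dict with "img" (420x560x3 uint8, blue, green, red), "fx", "fy", "cx", "cy" (pixels), "D" ([k1, k2, p1, p2, k3] as OpenCV has them; the pictures are not rectified), "R" (3x3) and "t" (3): a world point X has camera coordinates R X + t; the wrist camera has in their place "hand_eye" (4x4, takes a point from camera to tool coordinates, whose origin is the TCP and whose axes are the flange's). Camera axes: x right, y down, z forward; pixel columns grow to the right and rows downward; lengths in mm; the calibration is good to about 2 mm. A picture is of the moment at which its call begins: read the wrist's pose just before it. There is no depth.
- r.sign_off(): hands the job in; it is judged then, once.
The state is a dict: "clock": time; "qpos": joint angles; "qvel": joint speeds; "joint_efforts": joint torques, N m; "eef_pos": TCP position; "tcp_rot": TCP orientation; "contact_force": force on the tool from outside, world axes, zero at the start; "wrist_torque": the same for the moment, N m; "opening": opening from 0.0 (shut) to 1.0 (fully open); "grasp_force": force on a finger pad.
Only numpy, scipy, OpenCV 4.12 (cv2) and the standard library are available. Lean on these libraries where they do the work, as an engineer would, in place of code of your own. Each camera call takes 0.05 s, during which the arm holds its last target. There are 200 camera calls.

## Working session

There is one attempt and no reset: what is moved stays moved. The work goes in short steps, Python scripts to look and compute and a shell command to move; the robot and the scene stay as the last step left them, time stands still between calls to the robot, and variables do not carry over. Pictures are saved under pics/ and viewed, at most 14 in all, crops included, and the job is handed in when it is done.

```bash
mkdir -p pics; cat > h.py <<'E'
import numpy as np, cv2
from rig import r, eyes
from scipy.spatial.transform import Rotation as Ro
def grab(n):
    s=r.sense(); f=eyes.grab_frame(n)
    f['K']=np.array([[f['fx'],0,f['cx']],[0,f['fy'],f['cy']],[0,0,1.]]); f['D']=np.array(f['D'],float)
    if 'hand_eye' in f:
        T=np.eye(4); T[:3,:3]=Ro.from_euler('xyz',s['tcp_rot']).as_matrix(); T[:3,3]=s['eef_pos']
        M=np.linalg.inv(T@np.array(f['hand_eye'])); f['R'],f['t']=M[:3,:3],M[:3,3]
    f['R']=np.array(f['R']);f['t']=np.array(f['t']).ravel()
    return f
def ray(f,uv,z):
    p=cv2.undistortPoints(np.array(uv,float).reshape(-1,1,2),f['K'],f['D']).reshape(-1,2)
    d=np.c_[p,np.ones(len(p))]@f['R']; c=-f['R'].T@f['t']
    return c+d*((z-c[2])/d[:,2])[:,None]
def proj(f,X):
    return cv2.projectPoints(np.array(X,float).reshape(-1,3),cv2.Rodrigues(f['R'])[0],f['t'],f['K'],f['D'])[0].reshape(-1,2)
E
python3 - <<'E'
from h import *
import pickle
print(r.sense())
for n in ['scene','side','wrist']:
    f=grab(n); cv2.imwrite(f'pics/{n}0.png',f['img']); pickle.dump(f,open(f'{n}0.pkl','wb'))
    print(n,-f['R'].T@f['t'],f['R'][2], f['fx'])
E
```

```text
{'clock': 0.0, 'qpos': array([ 1.13358548e+00,  3.53663540e-01,  1.63415024e+00, -4.71753535e-06,
        1.15518574e+00, -2.37395003e-03]), 'qvel': array([ 0.00084871,  0.00079834, -0.00059311, -0.0008774 , -0.00057214,
       -0.0020042 ]), 'joint_efforts': array([-3.59723426e-04, -6.05265355e+01, -3.42070341e+01,  5.94144808e-05,
        9.15419514e-03,  6.87960596e-05]), 'eef_pos': array([263.08164768, 566.42809805, 247.54515429]), 'tcp_rot': array([-3.14018578e+00,  9.73398389e-07,  2.70675766e+00]), 'contact_force': array([ 0.73487833, -0.12091177, -0.60595969]), 'wrist_torque': array([-0.02722532,  0.01198708, -0.02709024]), 'grasp_force': 0.0, 'opening': 1.0045069392712556}
scene [1063.31377503   -6.2978362   839.82507256] [-0.56587685  0.0721759  -0.82132456] 407.39030324902205
side [426.62027121 748.8321232  493.09434491] [ 0.14337799 -0.87117118 -0.46957803] 394.362899367025
wrist [199.71512142 595.80323476 373.13725633] [ 0.24672101 -0.11617061 -0.9620983 ] 315.13604512749754
```

View pics/scene0.png

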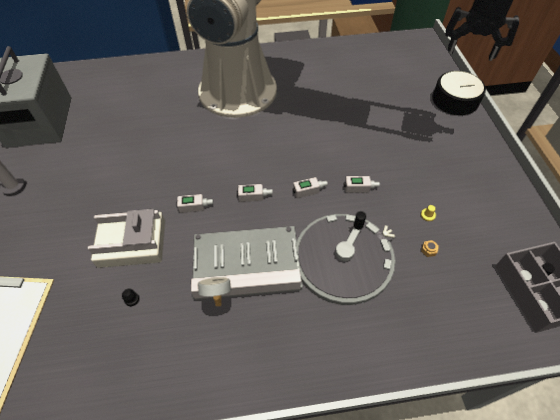

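View pics/side0.png

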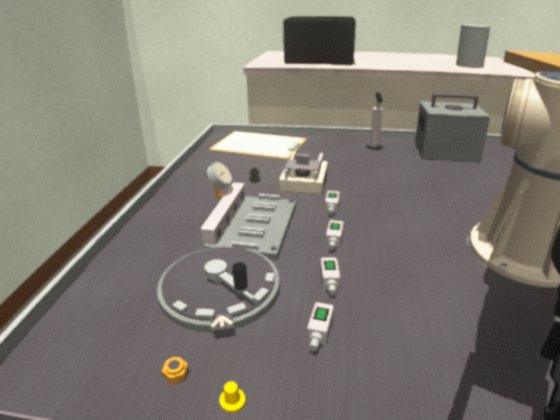

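The scene shows four sensors (191,203), (251,192), (308,187), (360,184), all with their stubs pointing right (+y). The fixture is at (246,260), the lever knob at (360,218) with its pivot at (346,250), the arrow at (388,232), and the recorder at (127,238).

```bash
python3 - <<'E'
from h import *
import pickle
f=pickle.load(open('scene0.pkl','rb'))
P=lambda n,uv,z:print(n,ray(f,uv,z).round(0).tolist())
P('sens',[(191,203),(251,192),(308,187),(360,184)],32)
P('plate corners',[(194,234),(298,229)],18)
P('pivot',[(346,250)],44); P('knob',[(360,214)],90)
P('arrow',[(388,232)],20); P('rec',[(127,238)],40); P('fit/nut/plug',[(130,300),(430,250),(430,216)],0)
w=pickle.load(open('wrist0.pkl','rb'))
print(ray(w,[(0,0),(560,0),(560,420),(0,420),(280,210)],0).round())
im=f['img'][165:315,80:480]; cv2.imwrite('pics/c1.png',cv2.resize(im,None,fx=2,fy=2,interpolation=cv2.INTER_CUBIC))
E
```

```text
sens [[448.0, -148.0, 32.0], [436.0, 2.0, 32.0], [442.0, 145.0, 32.0], [451.0, 277.0, 32.0]]
plate corners [[531.0, -145.0, 18.0], [553.0, 102.0, 18.0]]
pivot [[639.0, 195.0, 44.0]]
knob [[579.0, 235.0, 90.0]]
arrow [[593.0, 310.0, 20.0]]
rec [[533.0, -294.0, 40.0]]
fit/nut/plug [[670.0, -291.0, 0.0], [644.0, 401.0, 0.0], [552.0, 435.0, 0.0]]
[[-29. 383.   0.]
 [217. 912.  -0.]
 [786. 801.   0.]
 [426.  23.   0.]
 [301. 553.   0.]]
```

View pics/c1.png

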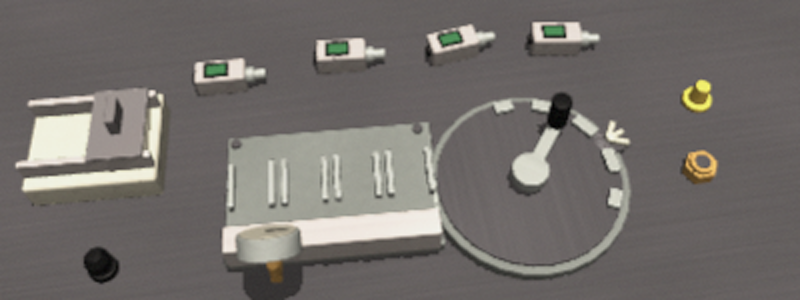

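```bash
python3 -m inch '[[-0.04,-0.024,-0.01,0,0,0,-1],[-0.04,-0.024,-0.01,0,0,0,-1],[-0.04,-0.024,-0.01,0,0,0,-1],[-0.04,-0.024,-0.01,0,0,0,-1],[-0.04,-0.024,-0.01,0,0,0,-1],[-0.04,-0.024,-0.01,0,0,0,-1],[-0.04,-0.024,-0.01,0,0,0,-1],[-0.04,-0.024,-0.01,0,0,0,-1]]' && python3 -m inch '[[-0.04,-0.024,-0.01,0,0,0,-1],[-0.04,-0.024,-0.01,0,0,0,-1],[-0.04,-0.024,-0.01,0,0,0,-1],[-0.04,-0.024,-0.01,0,0,0,-1],[-0.02,-0.02,-0.01,0,0,-8.3,-1],[0,0,0,0,0,-8.3,-1],[0,0,0,0,0,-8.3,-1],[0,0,0,0,0,0,-1]]' && python3 - <<'E'
from h import *
import pickle
s=r.sense();print(s['eef_pos'],s['tcp_rot'],s['qvel'].round(2),s['qpos'])
f=grab('wrist'); cv2.imwrite('pics/w1.png',f['img']); pickle.dump(f,open('w1.pkl','wb'))
cv2.imwrite('pics/w1b.png',cv2.resize(f['img'],(800,600),interpolation=cv2.INTER_CUBIC))
E
```

```text
clock: 0.95
eef_pos: [473.2, 256.1, 328.7]
tcp_rot: [-3.142, -0.0, 2.707]
contact_force: [0.1, 0.6, -0.4]
opening: 1.002
grasp_force: 0.0
clock: 1.75
eef_pos: [587.0, 76.5, 378.0]
tcp_rot: [-3.142, -0.001, -3.14]
contact_force: [0.1, 0.5, -0.0]
opening: 0.999
grasp_force: 0.0
[586.95798074  76.48488178 377.98168775] [-3.14157310e+00 -5.69377962e-04 -3.14038926e+00] [ 0.01 -0.    0.   -0.   -0.    0.18] [ 1.27014370e-01  2.06286760e-01  1.54519152e+00  5.29065552e-05
  1.39068171e+00 -1.44499485e+00]
```

View pics/w1b.png

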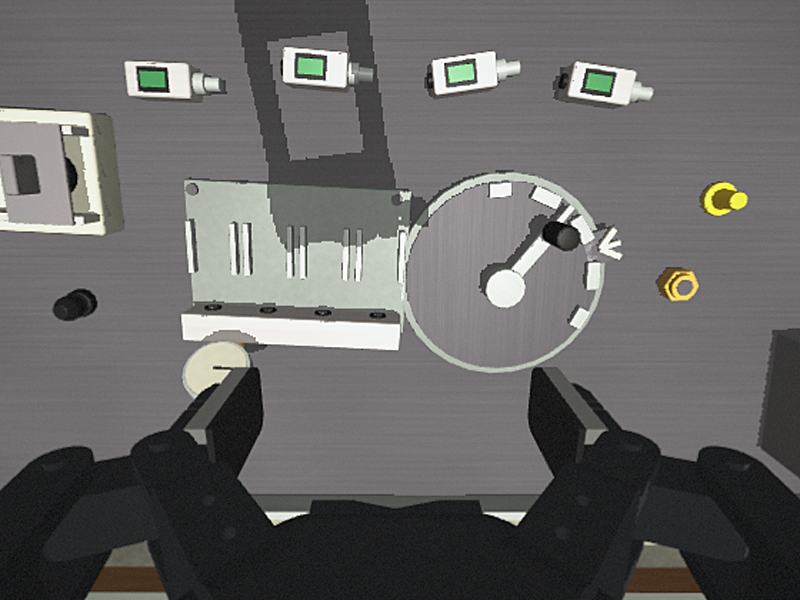

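Wrist view (800x600): it shows the plate with ribs at x≈192–404, its corners at (188,179) and (412,190), the lever hub at (505,288), the knob at (560,235), the arrow at (608,243), and the recorder cut off at the left. The four sensors are along the top.

```bash
python3 - <<'E'
from h import *
import pickle
f=pickle.load(open('w1.pkl','rb')); im=f['img']; k=0.7
g=im.min(axis=2); m=(g>150).astype(np.uint8)
n,lab,st,c=cv2.connectedComponentsWithStats(m)
for i in range(1,n):
    x,y,w,h,a=st[i]
    if a>25 and y<330:
        z=30
        p=ray(f,c[i],30)[0]
        q=cv2.minAreaRect(np.argwhere(lab==i)[:,::-1].astype(np.float32))
        print((c[i]/k).round(),st[i][2:],'z30',p.round(1)[:2],'rect',np.round(q[1],1),round(q[2],1))
hsv=cv2.cvtColor(im,cv2.COLOR_BGR2HSV)
m=cv2.inRange(hsv,(45,80,60),(80,255,255)); n,lab,st,c=cv2.connectedComponentsWithStats(m)
for i in range(1,n):
    if st[i][4]>60:
        q=cv2.minAreaRect(np.argwhere(lab==i)[:,::-1].astype(np.float32))
        b=ray(f,cv2.boxPoints(q),32)[:,:2]; e=[np.linalg.norm(b[1]-b[0]),np.linalg.norm(b[2]-b[1])]
        print('disp',c[i].round(1),ray(f,c[i],32)[0].round(1),b.round(1).tolist(),np.round(e,1))
P=lambda n,uv,z:print(n,ray(f,np.array(uv)*k,z).round(1)[:,:2].tolist())
P('corn',[(188,179),(412,190)],18)
P('arrow',[(608,243)],25)
P('knob top',[(572,238),(564,235)],90);P('hub',[(505,288)],50)
E
```

```text
[318.  68.] [ 50  28 748] z30 [425.1   3.1] rect [50.8 24.7] 5.0
[474.  71.] [ 62  30 864] z30 [428.1 152.3] rect [24.6 61.4] 81.9
[161.  79.] [ 47  26 677] z30 [ 435.3 -149.6] rect [47.  24.4] 2.5
[610.  85.] [ 59  31 824] z30 [439.7 284.1] rect [57.9 24.8] 8.7
[461.  72.] [ 18  13 180] z30 [429.2 139.4] rect [10.6 16.9] 82.4
[197.  82.] [ 9 14 94] z30 [ 437.9 -114.2] rect [13.4  7.3] 85.2
[211.  83.] [11 10 82] z30 [ 439.  -101.5] rect [10.8  8.2] 6.3
[ 45. 172.] [  74   89 4208] z30 [ 522.1 -279. ] rect [73. 88.] 0.0
[ 66. 129.] [ 8  6 41] z30 [ 480.8 -249.8] rect [7. 5.] 0.0
[529. 199.] [ 118   50 1195] z30 [548.1 214.3] rect [118.1  40.6] 10.0
[306. 278.] [  296   135 12323] z30 [631.9 -19.2] rect [298.9 114. ] 6.2
[500. 190.] [ 15  11 142] z30 [538.8 184.2] rect [ 9.4 14.9] 84.3
[405. 195.] [ 8  7 44] z30 [544.8  86.6] rect [6. 7.] 90.0
[610. 245.] [ 17  23 179] z30 [595.9 304.7] rect [17.  19.1] 35.5
[513. 277.] [ 45  50 857] z30 [631.4 204.7] rect [25.5 57.3] 45.0
[211. 365.] [  47   40 1056] z30 [ 734.7 -133.3] rect [28.1 48.9] 59.9
disp [216.7  46.2] [424.2  -4.9  32. ] [[416.5, -16.4], [416.5, 6.7], [431.3, 6.0], [431.4, -17.2]] [23.  14.9]
disp [106.2  54.9] [ 435. -157.   32.] [[441.2, -171.8], [427.0, -168.4], [428.9, -141.7], [443.2, -144.8]] [14.6 26.8]
disp [418.8  57.3] [437.6 271.9  32. ] [[442.9, 258.6], [428.6, 259.6], [432.3, 284.7], [446.6, 284.0]] [14.3 25.4]
corn [[528.9, -139.9], [539.9, 94.4]]
arrow [[594.6, 304.7]]
knob top [[579.5, 239.8], [576.7, 232.1]]
hub [[637.9, 191.3]]
```

```bash
python3 - <<'E'
from h import *
import pickle
f=pickle.load(open('w1.pkl','rb')); im=f['img']
c=im[115:265,125:435]; cv2.imwrite('pics/c2.png',cv2.resize(c,None,fx=2.58,fy=2.58,interpolation=cv2.INTER_CUBIC))
E
```

```text
(no output)
```

View pics/c2.png

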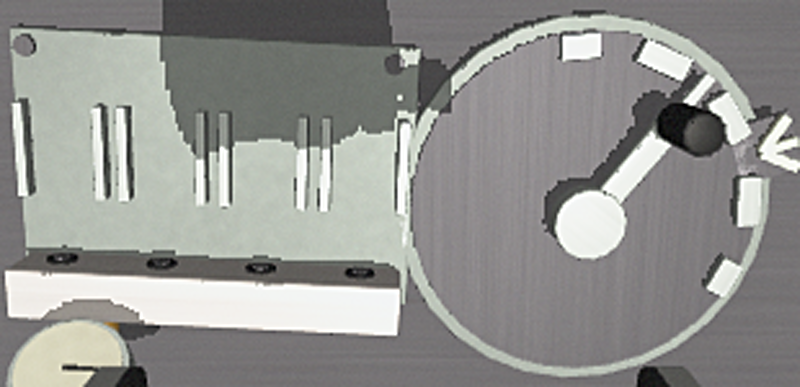

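The crop shows rib pair midpoints at about (112,152), (213,159) and (314,163), ports at (62,258)…(359,272), the hub at (591,225), rim blocks at (581,46), (665,58), (728,118), (749,202), (724,277), and the arrow point near (765,152).

```bash
cat > fit.py <<'E'
from h import *
import pickle
f=pickle.load(open('w1.pkl','rb'))
C=lambda uv:np.array(uv,float)/2.58+[125,115]
W=lambda uv,z:ray(f,C(uv),z)[:,:2]
w=np.vstack([W([(112,152),(213.5,159),(314,163.5)],29),W([(62,258),(161,263),(260,268),(359,272)],34),W([(12,28),(420,48)],18)])
m=np.array([(-10,-60),(-10,0),(-10,60),(55,-90),(55,-30),(55,30),(55,90),(-80,-120),(-80,120)],float)
def fit(w,m):
    a,b=w.mean(0),m.mean(0); A=(w-a).T@(m-b); U,_,V=np.linalg.svd(A); R=U@np.diag([1,np.linalg.det(U@V)])@V
    return R,a-R@b
R,t=fit(w,m); yaw=np.arctan2(R[1,0],R[0,0])
F=lambda x,y:R@[x,y]+t
if __name__=='__main__':
    print('yaw',yaw,'t',t); print((w-(m@R.T+t)).round(1).tolist())
    bl=W([(581,46),(665,58),(728,118),(749,202),(724,277)],30)
    l=np.c_[2*bl,np.ones(5)]; s=np.linalg.lstsq(l,(bl**2).sum(1),rcond=None)[0]
    print('rim circle',s[:2],np.sqrt(s[2]+s[0]**2+s[1]**2))
    piv=F(10,225); print('pivot pred',piv,'hub',W([(591,225)],50))
    def ang(p): 
        d=R.T@(np.array(p)-piv); return np.arctan2(d[1],-d[0]),np.hypot(*d)
    for b in bl: print('block',ang(b))
    for p in [(765,152),(797,119),(797,168)]: print('arrow',ang(W([p],25)[0]))
    print('knob', [ang(W([p],90)[0]) for p in [(704,131)]], W([(704,131)],90))
    for b in (-90,-30,30,90): print('bay',F(-10,b))
E
python3 fit.py
```

```text
yaw -0.05243328019357024 t [614.10607004 -29.23228745]
[[-0.7, 0.8], [0.3, 0.5], [-0.2, -0.1], [-0.1, -0.3], [-0.2, -0.6], [-0.2, -0.6], [-0.8, -0.5], [1.8, 2.0], [0.3, -1.3]]
rim circle [635.16349749 194.07775451] 96.91400709712269
pivot pred [635.88441003 194.93440032] hub [[638.88868384 192.25381411]]
block (np.float64(-0.15939123196282348), np.float64(97.44562056792577))
block (np.float64(0.34558301320187623), np.float64(97.94244753672177))
block (np.float64(0.8931346893888812), np.float64(95.97032037644998))
block (np.float64(1.456221951526152), np.float64(96.30471310293163))
block (np.float64(1.9646489829607712), np.float64(95.85693568593872))
arrow (np.float64(1.1913715937961966), np.float64(110.0556596670247))
arrow (np.float64(1.0906420927523994), np.float64(132.5502971105635))
arrow (np.float64(1.314891989671649), np.float64(127.23999174203482))
knob [(np.float64(0.5721086741948849), np.float64(70.83096973756848))] [[578.42412909 236.35109247]]
bay [ 599.4029799  -118.58450701]
bay [602.54753539 -58.66696558]
bay [605.69209088   1.25057584]
bay [608.83664637  61.16811727]
```

```bash
python3 -m inch '[[0.009,0.04,0.035,0,0,0,-1],[0,0.04,0.035,0,0,0,-1],[0,0.04,0.035,0,0,0,-1],[0,0.04,0.035,0,0,0,-1],[0,0,0.04,0,0,0,-1],[0,0,0.04,0,0,0,-1],[0,0,0.04,0,0,0,-1],[0,0,0.044,0,0,0,-1]]' 40 && python3 -m inch '[[0,0,0,0,0,0,-1],[0,0,0,0,0,0,1],[0,0,0,0,0,0,1],[0,0,0,0,0,0,1],[0,0,0,0,0,0,1],[0,0,0,0,0,0,1]]' 40
```

```text
clock: 2.6
eef_pos: [578.7, 227.6, 82.0]
tcp_rot: [3.141, 0.001, 3.138]
contact_force: [0.2, 0.4, 0.4]
opening: 1.001
grasp_force: 0.0
clock: 3.2
eef_pos: [578.9, 228.5, 85.3]
tcp_rot: [3.139, 0.001, 3.14]
contact_force: [-5.8, 6.6, 6.5]
opening: 0.263
grasp_force: 38.8
```

```bash
python3 -m inch '[[0.004,-0.006,0,0,0,0,1],[0.003,-0.006,0,0,0,0,1],[0.002,-0.006,0,0,0,0,1],[0.002,-0.006,0,0,0,0,1],[0.001,-0.006,0,0,0,0,1],[0,-0.004,0,0,0,0,1],[0,0,0,0,0,0,1],[0,0,0,0,0,0,1]]'
```

```text
clock: 4.0
eef_pos: [564.4, 196.8, 85.3]
tcp_rot: [3.136, -0.003, 3.14]
contact_force: [-16.8, 23.0, 12.3]
opening: 0.268
grasp_force: 40.8
```

```bash
python3 -m inch '[[0,0,0,0,0,0,-1],[0,0,0,0,0,0,-1],[0,0,0,0,0,0,-1],[0,0,-0.03,0,0,0,-1],[0,0,-0.045,0,0,0,-1],[0.01,-0.025,-0.042,0,0,0,-1],[0.01,-0.032,-0.037,0,0,0,-1],[0.01,-0.032,-0.037,0,0,0,-1]]' && python3 -m inch '[[0.01,-0.032,-0.037,0,0,0,-1],[0.01,-0.032,-0.037,0,0,0,-1],[0,-0.04,-0.02,0,0,0,-1],[0,-0.04,-0.02,0,0,0,-1],[0,-0.02,0,0,0,0,-1],[0,0,0,0,0,0,-1],[0,0,0,0,0,0,-1]]' && python3 - <<'E'
from h import *
import pickle
f=grab('wrist'); pickle.dump(f,open('w2.pkl','wb'))
cv2.imwrite('pics/w2b.png',cv2.resize(f['img'],(800,600),interpolation=cv2.INTER_CUBIC))
E
```

```text
clock: 4.8
eef_pos: [536.3, 102.7, 276.0]
tcp_rot: [-3.141, 0.001, 3.142]
contact_force: [1.6, -0.0, 0.5]
opening: 1.0
grasp_force: 0.0
clock: 5.5
eef_pos: [516.4, -60.5, 388.0]
tcp_rot: [3.141, -0.0, 3.139]
contact_force: [-0.5, 0.3, -0.1]
opening: 0.996
grasp_force: 0.0
```

View pics/w2b.png

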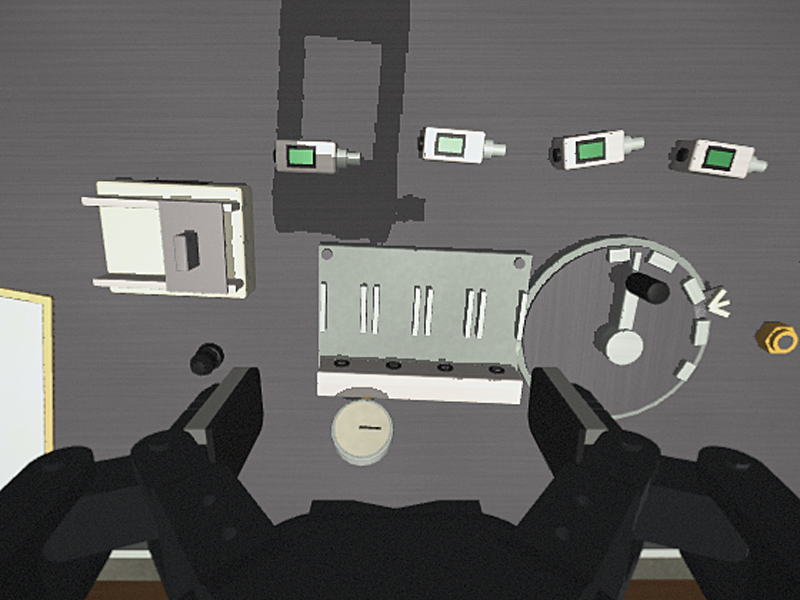

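The wrist view shows the lever now near open (knob top ≈(655,290), nose tip ≈(637,254), hub (624,348)). Sensors are at (305,156), (455,146), (590,149), (715,158). The recorder is fully visible with its tab at (187,251).

```bash
python3 - <<'E'
from h import *
import fit, pickle
f=pickle.load(open('w2.pkl','rb')); im=f['img']; k=.7
W=lambda uv,z:ray(f,np.array(uv,float)*k,z)[:,:2]
piv=fit.F(10,225)
def ang(p): d=fit.R.T@(np.array(p)-piv); return np.round([np.arctan2(d[1],-d[0]),np.hypot(*d)],3)
print('knob',[ang(p) for p in W([(656,292)],90)],'nose',ang(W([(637,254)],44)[0]),'arm',ang(W([(630,290)],44)[0]))
print('corner chk',[ (fit.R.T@(p-fit.t)).round(1) for p in W([(319,243),(533,252)],18)], [(fit.R.T@(p-fit.t)).round(1) for p in W([(342,363),(497,370)],34)])
print('rec corners z40',W([(97,181),(252,184),(249,298),(101,292)],40).round(1).tolist())
print('rail ends z66',W([(82,201),(240,207),(94,281),(240,290)],66).round(1).tolist())
print('plate corners z~66',W([(162,203),(224,206),(162,287),(226,291)],70).round(1).tolist())
print('tab top',W([(176,232),(188,232),(188,268),(175,268)],99).round(1).tolist())
x0,y0=180,80
cv2.imwrite('pics/c3.png',cv2.resize(im[80:130,180:550],None,fx=2.16,fy=2.16*1,interpolation=cv2.INTER_CUBIC))
big=np.vstack([cv2.resize(im[84:130,185:370],None,fx=4.3,fy=4.3,interpolation=cv2.INTER_CUBIC),cv2.resize(im[84:130,370:555],None,fx=4.3,fy=4.3,interpolation=cv2.INTER_CUBIC)])
cv2.imwrite('pics/c3.png',big)
E
```

```text
knob [array([-5.5000e-02,  7.1566e+01])] nose [-4.40000e-02  1.00558e+02] arm [-0.07 61.09]
corner chk [array([ -80.8, -119.6]), array([-82.7, 118.6])] [array([ 55. , -89.9]), array([54.8, 90.2])]
rec corners z40 [[459.2, -364.5], [462.6, -206.3], [584.0, -220.4], [576.8, -381.6]]
rail ends z66 [[477.4, -365.9], [483.6, -212.0], [557.9, -369.0], [567.8, -220.1]]
plate corners z~66 [[479.2, -285.9], [482.3, -226.1], [563.4, -297.9], [567.8, -233.1]]
tab top [[503.4, -262.0], [503.4, -250.9], [537.3, -255.2], [537.3, -267.5]]
```

View pics/c3.png

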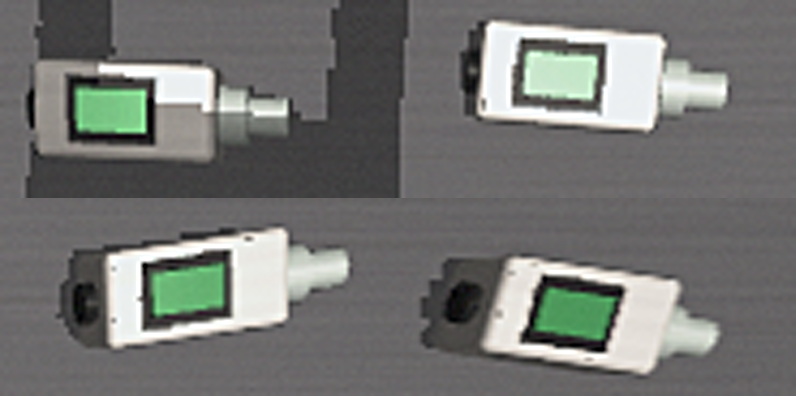

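The crop shows all four housings' top-face corners clearly, with displays up and stubs to the right.

```bash
python3 - <<'E'
from h import *
import fit, pickle
f=pickle.load(open('w2.pkl','rb'))
S=[[(37,60),(215,66),(213,160),(37,157)],[(486,21),(665,35),(657,132),(478,116)],[(108,253),(286,228),(288,321),(107,349)],[(513,256),(681,280),(653,374),(483,350)]]
for i,s in enumerate(S):
    uv=np.array(s,float); 
    if i>1: uv=(uv-[0,198])/4.3+[370,84]
    else: uv=uv/4.3+[185,84]
    p=ray(f,uv,32)[:,:2]; c=p.mean(0)
    d=(p[1]+p[2]-p[0]-p[3])/2; w=(p[3]+p[2]-p[0]-p[1])/2
    print(i+1,c.round(1),'L',np.hypot(*d).round(1),'W',np.hypot(*w).round(1),'stub yaw',np.degrees(np.arctan2(d[1],d[0])).round(1),'from w',np.degrees(np.arctan2(w[1],w[0])).round(1)+90)
print('fixture yaw deg',np.degrees(fit.yaw))
E
```

```text
1 [ 436.2 -151.2] L 60.1 W 31.1 stub yaw 88.5 from w 86.2
2 [4.253e+02 1.000e-01] L 60.8 W 30.9 stub yaw 85.3 from w 86.9
3 [429.9 143. ] L 60.5 W 30.8 stub yaw 98.1 from w 97.0
4 [438.9 275.7] L 59.9 W 31.0 stub yaw 82.4 from w 82.7
fixture yaw deg -3.004205661118467
```

```bash
cat > loc.py <<'E'
from h import *
import sys
def locate(f,near=None,z=32):
    hsv=cv2.cvtColor(f['img'],cv2.COLOR_BGR2HSV); m=cv2.inRange(hsv,(45,45,60),(80,255,255))
    n,lab,st,c=cv2.connectedComponentsWithStats(m); out=[]
    for i in range(1,n):
        if st[i][4]<60: continue
        cnt=cv2.findContours((lab==i).astype(np.uint8),cv2.RETR_EXTERNAL,cv2.CHAIN_APPROX_NONE)[0][0].reshape(-1,2)
        w=ray(f,cnt,z)[:,:2].astype(np.float32); q=cv2.minAreaRect(w); b=cv2.boxPoints(q)
        e=[b[1]-b[0],b[2]-b[1]]; d=max(e,key=np.linalg.norm); out.append((np.array(q[0]),sorted(np.linalg.norm(e,axis=1)),np.degrees(np.arctan2(d[1],d[0]))%180))
    return out
if __name__=='__main__':
    s=r.sense(); f=grab(sys.argv[1] if len(sys.argv)>1 else 'wrist'); z=float(sys.argv[2]) if len(sys.argv)>2 else 32
    print('tcp',s['eef_pos'].round(1),np.degrees(s['tcp_rot']).round(1))
    a=s['tcp_rot'][2]; ax=np.array([np.cos(a),np.sin(a)]); ay=np.array([np.sin(a),-np.cos(a)])
    for c,e,y in locate(f,z=z):
        u=np.array([np.cos(np.radians(y)),np.sin(np.radians(y))]); u=u if y<150 else -u
        h=c+6*u; d=h-s['eef_pos'][:2]
        print('disp',c.round(1),np.round(e,1),'yaw',round(y,1),'centre~',h.round(1),'tool dx,dy',round(d@ax,1),round(d@ay,1))
    cv2.imwrite('pics/last.png',f['img'])
E
python3 -m inch '[[0.027,-0.030,0.02,0,0,0,-1],[0.027,-0.030,0.02,0,0,0,-1],[0.026,-0.030,0.02,0,0,0,-1],[0,0,0.015,0,0,8.4,-1],[0,0,0.015,0,0,8.4,-1],[0,0,0.015,0,0,8.4,-1],[0,0,0.015,0,0,8.4,-1],[0,0,0.015,0,0,8.4,-1]]' && python3 -m inch '[[0,0,0.015,0,0,8.4,-1],[0,0,0.015,0,0,8.4,-1],[0,0,0.015,0,0,8.4,-1],[0,0,0.015,0,0,8.4,-1],[0,0,0.015,0,0,8.4,-1],[0,0,0.01,0,0,8.4,-1],[0,0,0,0,0,0,-1],[0,0,0,0,0,0,-1]]' && python3 loc.py
```

```text
clock: 6.35
eef_pos: [436.6, -149.0, 252.1]
tcp_rot: [-3.142, -0.001, 2.404]
contact_force: [-0.3, -0.4, -0.1]
opening: 0.997
grasp_force: 0.0
clock: 7.15
eef_pos: [436.7, -149.4, 168.0]
tcp_rot: [-3.141, -0.0, 1.534]
contact_force: [0.1, 0.2, 0.3]
opening: 1.001
grasp_force: 0.0
tcp [ 436.7 -149.4  168. ] [-180.    -0.    87.9]
disp [424.  -7.] [14.1 19.1] yaw 87.2 centre~ [424.3  -1. ] tool dx,dy 147.8 -17.8
disp [ 435.5 -156.4] [14.6 24.4] yaw 87.5 centre~ [ 435.8 -150.4] tool dx,dy -1.1 -0.8
```

View pics/last.png

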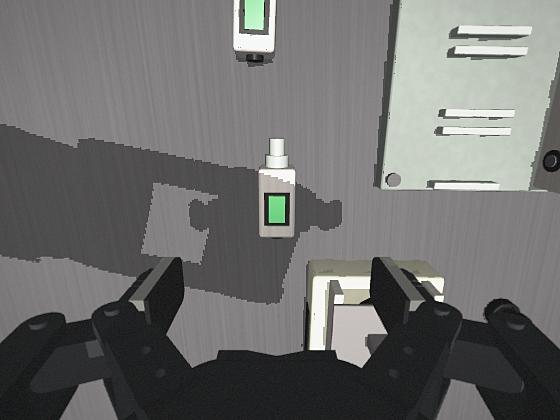

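The sensor is centred below the TCP, with its display at (277,209), stub up and nothing near the fingers.

```bash
python3 -m inch '[[-0.001,-0.001,0.034,0,0,0,-1],[0,0,0.034,0,0,0,-1],[0,0,0.034,0,0,0,-1],[0,0,0.034,0,0,0,-1],[0,0,0,0,0,0,-1],[0,0,0,0,0,0,1],[0,0,0,0,0,0,1],[0,0,0,0,0,0,1]]' 50 && python3 -m inch '[[0,0,0,0,0,0,1],[0,0,0,0,0,0,1],[0,0,-0.03,0,0,0,1],[0,0,-0.03,0,0,0,1],[0,0,-0.03,0,0,0,1],[0,0,-0.02,0,0,0,1],[0,0,0,0,0,0,1]]'
```

```text
clock: 8.0
eef_pos: [436.9, -151.5, 33.8]
tcp_rot: [3.139, 0.001, 1.529]
contact_force: [0.2, 0.2, 0.7]
opening: 0.513
grasp_force: 0.0
clock: 8.7
eef_pos: [437.3, -151.7, 145.1]
tcp_rot: [3.136, 0.002, 1.529]
contact_force: [0.5, -0.1, -1.7]
opening: 0.359
grasp_force: 51.7
```

```bash
python3 -m inch '[[0,0,0,0,0,8.3,1],[0,0,0,0,0,8.3,1],[0,0,0,0,0,8.3,1],[0,0,0,0,0,8.3,1],[0,0,0,0,0,8.3,1],[0,0,0,0,0,8.3,1],[0,0,0,0,0,8.3,1],[0,0,0,0,0,8.3,1]]' && python3 -m inch '[[0,0,0,0,0,8.3,1],[0,0,0,0,0,8.3,1],[0,0,0,0,0,7.6,1],[0.032,-0.008,0,0,0,0,1],[0.032,-0.008,0,0,0,0,1],[0.032,-0.008,0,0,0,0,1],[0.032,-0.008,0,0,0,0,1],[0.032,-0.009,0,0,0,0,1]]' && python3 -m inch '[[0,0,0,0,0,0,1],[0,0,0,0,0,0,1]]' && python3 loc.py wrist 143
```

```text
clock: 9.5
eef_pos: [434.9, -150.8, 141.1]
tcp_rot: [-3.141, 0.001, 0.364]
contact_force: [-0.3, -0.4, -1.6]
opening: 0.358
grasp_force: 51.6
clock: 10.3
eef_pos: [598.1, -118.1, 140.8]
tcp_rot: [-3.141, 0.001, -0.052]
contact_force: [0.0, -0.4, -1.7]
opening: 0.362
grasp_force: 51.6
clock: 10.5
eef_pos: [596.9, -118.1, 140.6]
tcp_rot: [-3.141, 0.002, -0.052]
contact_force: [-0.6, 0.1, -1.4]
opening: 0.361
grasp_force: 51.5
tcp [ 596.9 -118.1  140.6] [-1.8e+02  1.0e-01 -3.0e+00]
disp [ 592.9 -118. ] [13.8 23.3] yaw 177.0 centre~ [ 598.9 -118.3] tool dx,dy 2.0 0.1
disp [540.8 -55.8] [5.2 9.5] yaw 129.4 centre~ [537.  -51.2] tool dx,dy -63.2 -63.8
```

View pics/last.png

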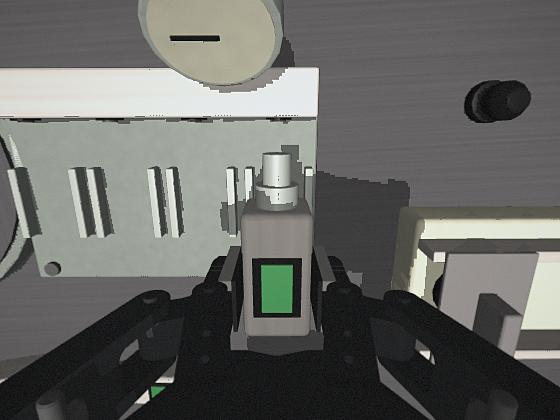

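The sensor hangs squarely over bay 1, stub toward the manifold; gauge at (210,30) is clear.

```bash
python3 -m inch '[[0.001,0,0.03,0,0,0,1],[0,0,0.03,0,0,0,1],[0,0,0.02,0,0,0,1],[0,0,0.005,0,0,0,1],[0,0,0,0,0,0,1],[0,0,0,0,0,0,1],[0,0,0,0,0,0,1]]' && python3 -m inch '[[0,0,0.002,0,0,0,1],[0,0,0.002,0,0,0,1],[0,0,0,0,0,0,1],[0,0,0,0,0,0,1]]'
```

```text
clock: 11.25
eef_pos: [599.2, -118.8, 58.4]
tcp_rot: [3.141, -0.002, -0.053]
contact_force: [0.0, -0.0, -2.3]
opening: 0.36
grasp_force: 51.5
clock: 11.65
eef_pos: [598.5, -118.5, 53.1]
tcp_rot: [-3.142, 0.0, -0.053]
contact_force: [1.0, -0.6, -2.2]
opening: 0.363
grasp_force: 56.1
```

```bash
python3 -m inch '[[0,0,0.0015,0,0,0,1],[0,0,0.0015,0,0,0,1],[0,0,0,0,0,0,1],[0,0,0,0,0,0,1]]'
```

```text
clock: 12.05
eef_pos: [598.7, -118.6, 51.7]
tcp_rot: [3.142, -0.0, -0.052]
contact_force: [-6.0, 1.9, 17.4]
opening: 0.358
grasp_force: 58.6
```

```bash
python3 -m inch '[[0,0,0,0,0,0,-0.1],[0,0,0,0,0,0,-0.1],[0,0,0,0,0,0,-0.1],[0,0,-0.02,0,0,0,-0.1],[0,0,-0.04,0,0,0,-0.1],[0,0,-0.04,0,0,0,-0.1],[-0.036,-0.022,-0.015,0,0,0,-1],[-0.036,-0.022,0,0,0,0,-1]]' && python3 -m inch '[[-0.036,-0.022,0,0,0,0,-1],[-0.036,-0.022,0,0,0,0,-1],[-0.036,-0.022,0,0,0,0,-1],[0,0,0,0,0,-8.3,-1],[0,0,0,0,0,-8.3,-1],[0,0,0,0,0,-8.3,-1],[0,0,0,0,0,-8.3,-1],[0,0,0,0,0,-8.3,-1]]' && python3 -m inch '[[0,0,0,0,0,-8.3,-1],[0,0,0,0,0,-8.3,-1],[0,0,0,0,0,-8.3,-1],[0,0,0,0,0,-8.3,-1],[0,0,0,0,0,-8.3,-1],[0,0,0,0,0,-6.7,-1],[0,0,0,0,0,0,-1],[0,0,0,0,0,0,-1]]' && python3 loc.py; python3 loc.py scene; cp pics/last.png pics/sc2.png
```

```text
clock: 12.85
eef_pos: [530.3, -70.9, 167.5]
tcp_rot: [3.141, -0.005, -0.054]
contact_force: [-0.3, 1.3, -0.5]
opening: 0.867
grasp_force: 0.0
clock: 13.65
eef_pos: [424.5, 0.8, 165.0]
tcp_rot: [3.142, -0.0, 0.678]
contact_force: [0.3, 0.2, -0.8]
opening: 1.003
grasp_force: 0.0
clock: 14.45
eef_pos: [424.5, 0.7, 165.0]
tcp_rot: [-3.142, 0.0, 1.509]
contact_force: [0.2, 0.0, 0.5]
opening: 0.993
grasp_force: 0.0
tcp [424.5   0.7 165. ] [-180.     0.    86.5]
disp [429.2 144.6] [12.9 14.7] yaw 5.9 centre~ [435.2 145.2] tool dx,dy 144.9 1.8
disp [424.7  -5.1] [13.8 24.9] yaw 86.5 centre~ [425.    0.9] tool dx,dy 0.2 0.5
disp [ 606.8 -127.2] [ 4.4 21.3] yaw 176.4 centre~ [ 612.8 -127.6] tool dx,dy -116.5 195.8
tcp [424.5   0.7 165. ] [-180.     0.    86.5]
disp [ 582.8 -120.7] [13.7 26.5] yaw 177.8 centre~ [ 588.8 -121. ] tool dx,dy -111.4 171.4
```

```bash
python3 -m inch '[[0,0,0.034,0,0,0,-1],[0,0,0.034,0,0,0,-1],[0,0,0.034,0,0,0,-1],[0,0,0.031,0,0,0,-1],[0,0,0,0,0,0,-1],[0,0,0,0,0,0,-1],[0,0,0,0,0,0,1],[0,0,0,0,0,0,1]]' 50 && python3 -m inch '[[0,0,0,0,0,0,1],[0,0,0,0,0,0,1],[0,0,0,0,0,0,1]]' && python3 -m inch '[[0,0,-0.03,0,0,0,1],[0,0,-0.03,0,0,0,1],[0,0,-0.03,0,0,0,1],[0,0,-0.02,0,0,0,1],[0,0,0,0,0,0,1]]'
```

```text
clock: 15.35
eef_pos: [425.7, 0.7, 33.5]
tcp_rot: [3.139, -0.0, 1.513]
contact_force: [0.1, -0.6, 1.0]
opening: 0.69
grasp_force: 0.0
clock: 15.65
eef_pos: [425.3, 0.8, 33.1]
tcp_rot: [3.14, -0.0, 1.513]
contact_force: [-1.8, -0.3, 12.1]
opening: 0.361
grasp_force: 48.8
clock: 16.15
eef_pos: [426.2, 0.8, 144.6]
tcp_rot: [3.136, -0.0, 1.513]
contact_force: [-0.1, 0.3, -2.5]
opening: 0.36
grasp_force: 51.9
```

```bash
python3 -m inch '[[0,0,0,0,0,8.2,1],[0,0,0,0,0,8.2,1],[0,0,0,0,0,8.2,1],[0,0,0,0,0,8.2,1],[0,0,0,0,0,8.2,1],[0,0,0,0,0,8.2,1],[0,0,0,0,0,8.2,1],[0,0,0,0,0,8.2,1]]' && python3 -m inch '[[0,0,0,0,0,8.2,1],[0,0,0,0,0,8.2,1],[0,0,0,0,0,7.7,1],[0.036,0.010,0,0,0,0,1],[0.036,0.010,0,0,0,0,1],[0.036,0.010,0,0,0,0,1],[0.036,0.010,0,0,0,0,1],[0.036,0.010,0,0,0,0,1]]' && python3 -m inch '[[0,0,0,0,0,0,1],[0,0,0,0,0,0,1],[0,0,0,0,0,0,1]]' && python3 loc.py wrist 140
```

```text
clock: 16.95
eef_pos: [423.8, 0.7, 141.0]
tcp_rot: [-3.141, 0.001, 0.362]
contact_force: [-0.4, -0.3, -2.5]
opening: 0.359
grasp_force: 51.8
clock: 17.75
eef_pos: [602.2, -59.1, 140.5]
tcp_rot: [-3.142, 0.002, -0.053]
contact_force: [1.3, -0.8, -1.9]
opening: 0.36
grasp_force: 51.9
clock: 18.05
eef_pos: [600.0, -58.3, 140.8]
tcp_rot: [-3.141, 0.003, -0.053]
contact_force: [-0.2, -0.4, -2.1]
opening: 0.363
grasp_force: 51.8
tcp [600.  -58.3 140.8] [-180.     0.2   -3. ]
disp [624.4 -95. ] [ 8.4 14.3] yaw 177.0 centre~ [630.4 -95.3] tool dx,dy 32.4 35.3
disp [593.5 -58.1] [14.1 24.1] yaw 176.2 centre~ [599.5 -58.5] tool dx,dy -0.4 0.2
```

```bash
python3 -m inch '[[0.002,0,0.03,0,0,0,1],[0,0,0.03,0,0,0,1],[0,0,0.02,0,0,0,1],[0,0,0.005,0,0,0,1],[0,0,0,0,0,0,1],[0,0,0,0,0,0,1],[0,0,0,0,0,0,1]]' && python3 -m inch '[[0,0,0.002,0,0,0,1],[0,0,0.002,0,0,0,1],[0,0,0.001,0,0,0,1],[0,0,0,0,0,0,1],[0,0,0,0,0,0,1]]'
```

```text
clock: 18.8
eef_pos: [604.5, -58.8, 58.4]
tcp_rot: [3.141, -0.002, -0.052]
contact_force: [0.3, -0.1, -1.2]
opening: 0.361
grasp_force: 51.8
clock: 19.3
eef_pos: [603.6, -58.8, 52.0]
tcp_rot: [3.142, 0.0, -0.053]
contact_force: [0.0, -0.2, -2.5]
opening: 0.355
grasp_force: 51.8
```

```bash
python3 -m inch '[[0,0,0.0015,0,0,0,1],[0,0,0,0,0,0,1],[0,0,0,0,0,0,-0.1],[0,0,0,0,0,0,-0.1],[0,0,0,0,0,0,-0.1],[0,0,-0.02,0,0,0,-0.1],[0,0,-0.04,0,0,0,-0.1],[0,0,-0.04,0,0,0,-0.1]]' && python3 -m inch '[[-0.026,-0.0275,-0.015,0,0,0,-1],[-0.026,-0.0275,0,0,0,0,-1],[-0.026,-0.0275,0,0,0,0,-1],[-0.026,-0.0275,0,0,0,0,-1],[-0.026,-0.0275,0,0,0,0,-1],[-0.027,-0.0275,0,0,0,0,-1],[-0.027,-0.0275,0,0,0,0,-1],[0,0,0,0,0,-8.4,-1]]' && python3 -m inch '[[0,0,0,0,0,-8.4,-1],[0,0,0,0,0,-8.4,-1],[0,0,0,0,0,-8.4,-1],[0,0,0,0,0,-8.4,-1],[0,0,0,0,0,-8.4,-1],[0,0,0,0,0,-8.4,-1],[0,0,0,0,0,-8.4,-1],[0,0,0,0,0,-8.4,-1]]' && python3 -m inch '[[0,0,0,0,0,-8.4,-1],[0,0,0,0,0,-8.4,-1],[0,0,0,0,0,-8.4,-1],[0,0,0,0,0,0,-1],[0,0,0,0,0,0,-1]]' && python3 loc.py;  python3 loc.py scene 50
```

```text
clock: 20.1
eef_pos: [603.0, -58.7, 150.9]
tcp_rot: [-3.141, 0.002, -0.053]
contact_force: [1.4, -0.3, -0.3]
opening: 0.55
grasp_force: 0.0
clock: 20.9
eef_pos: [427.0, 145.2, 165.4]
tcp_rot: [-3.141, 0.002, 0.095]
contact_force: [-0.1, -0.5, 0.6]
opening: 1.005
grasp_force: 0.0
clock: 21.7
eef_pos: [430.0, 143.2, 165.6]
tcp_rot: [3.141, -0.0, 1.273]
contact_force: [-0.2, 0.5, -0.3]
opening: 1.002
grasp_force: 0.0
clock: 22.2
eef_pos: [430.0, 143.1, 165.5]
tcp_rot: [3.142, -0.0, 1.702]
contact_force: [0.0, 0.2, 0.5]
opening: 0.999
grasp_force: 0.0
tcp [430.  143.1 165.5] [180.   -0.   97.5]
disp [429.9 138.6] [14.4 24.1] yaw 98.0 centre~ [429.1 144.6] tool dx,dy 1.5 -0.7
tcp [430.  143.2 165.5] [180.   -0.   97.6]
disp [597.8 -57.1] [15.6 26.4] yaw 176.1 centre~ [603.7 -57.5] tool dx,dy -221.8 145.8
disp [ 593.8 -118.2] [15.5 25.5] yaw 172.2 centre~ [ 599.8 -119. ] tool dx,dy -282.2 133.8
```

```bash
python3 -m inch '[[0.001,-0.001,0.034,0,0,0,-1],[0,0,0.034,0,0,0,-1],[0,0,0.034,0,0,0,-1],[0,0,0.031,0,0,0,-1],[0,0,0,0,0,0,-1],[0,0,0,0,0,0,-1],[0,0,0,0,0,0,1],[0,0,0,0,0,0,1]]' 50 && python3 -m inch '[[0,0,0,0,0,0,1],[0,0,0,0,0,0,1],[0,0,0,0,0,0,1]]' && python3 -m inch '[[0,0,-0.03,0,0,0,1],[0,0,-0.03,0,0,0,1],[0,0,-0.03,0,0,0,1],[0,0,-0.02,0,0,0,1],[0,0,0,0,0,0,1]]'
```

```text
clock: 23.1
eef_pos: [430.0, 144.4, 34.1]
tcp_rot: [3.139, -0.001, 1.706]
contact_force: [0.5, -0.1, 0.6]
opening: 0.691
grasp_force: 0.0
clock: 23.4
eef_pos: [429.5, 144.2, 33.7]
tcp_rot: [3.14, -0.0, 1.707]
contact_force: [-2.0, -1.0, 12.8]
opening: 0.362
grasp_force: 49.3
clock: 23.9
eef_pos: [430.5, 144.5, 145.2]
tcp_rot: [3.136, -0.001, 1.707]
contact_force: [0.8, -1.0, -2.6]
opening: 0.36
grasp_force: 51.7
```

```bash
python3 -m inch '[[0,0,0,0,0,8.4,1],[0,0,0,0,0,8.4,1],[0,0,0,0,0,8.4,1],[0,0,0,0,0,8.4,1],[0,0,0,0,0,8.4,1],[0,0,0,0,0,8.4,1],[0,0,0,0,0,8.4,1],[0,0,0,0,0,8.4,1]]' && python3 -m inch '[[0,0,0,0,0,8.4,1],[0,0,0,0,0,8.4,1],[0,0,0,0,0,8.4,1],[0,0,0,0,0,8.4,1],[0.031,0.022,0,0,0,0,1],[0.031,0.022,0,0,0,0,1],[0.031,0.022,0,0,0,0,1],[0.031,0.022,0,0,0,0,1]]' && python3 -m inch '[[0.031,0.022,0,0,0,0,1],[0.031,0.023,0,0,0,0,1],[0,0,0,0,0,0,1],[0,0,0,0,0,0,1],[0,0,0,0,0,0,1]]' && python3 loc.py wrist 140
```

```text
clock: 24.7
eef_pos: [428.2, 143.7, 141.5]
tcp_rot: [-3.141, 0.002, 0.528]
contact_force: [0.2, 0.0, -1.5]
opening: 0.359
grasp_force: 51.6
clock: 25.5
eef_pos: [548.4, 48.5, 141.3]
tcp_rot: [3.141, 0.002, -0.053]
contact_force: [-0.7, 0.5, -1.7]
opening: 0.363
grasp_force: 51.6
clock: 26.0
eef_pos: [606.2, 1.8, 141.4]
tcp_rot: [-3.142, 0.002, -0.052]
contact_force: [0.2, -0.4, -2.2]
opening: 0.357
grasp_force: 51.6
tcp [606.2   1.8 141.4] [-1.8e+02  1.0e-01 -3.0e+00]
disp [629.8 -35. ] [ 8.4 14. ] yaw 176.2 centre~ [635.8 -35.4] tool dx,dy 31.5 35.6
disp [626.8 -70.1] [ 8.6 14.5] yaw 176.9 centre~ [632.8 -70.5] tool dx,dy 30.4 70.8
disp [599.7   2.1] [14.2 24.5] yaw 177.0 centre~ [605.6   1.8] tool dx,dy -0.5 0.1
```

```bash
python3 -m inch '[[-0.001,0,0.03,0,0,0,1],[0,0,0.03,0,0,0,1],[0,0,0.02,0,0,0,1],[0,0,0.005,0,0,0,1],[0,0,0,0,0,0,1],[0,0,0,0,0,0,1],[0,0,0.002,0,0,0,1]]' && python3 -m inch '[[0,0,0.002,0,0,0,1],[0,0,0.001,0,0,0,1],[0,0,0.0005,0,0,0,1],[0,0,0,0,0,0,1],[0,0,0,0,0,0,1]]'
```

```text
clock: 26.75
eef_pos: [607.7, 1.7, 57.1]
tcp_rot: [-3.141, -0.003, -0.052]
contact_force: [-0.7, 0.1, -1.8]
opening: 0.357
grasp_force: 51.5
clock: 27.25
eef_pos: [606.7, 1.5, 52.1]
tcp_rot: [-3.142, -0.0, -0.053]
contact_force: [-0.9, 0.7, -1.6]
opening: 0.363
grasp_force: 51.5
```

```bash
python3 -m inch '[[0,0,0.001,0,0,0,1],[0,0,0,0,0,0,1],[0,0,0,0,0,0,-0.1],[0,0,0,0,0,0,-0.1],[0,0,0,0,0,0,-0.1],[0,0,-0.02,0,0,0,-0.1],[0,0,-0.04,0,0,0,-0.1],[0,0,-0.04,0,0,0,-0.1]]' && python3 -m inch '[[-0.022,-0.033,-0.015,0,0,0,-1],[-0.023,-0.033,0,0,0,0,-1],[-0.023,-0.033,0,0,0,0,-1],[-0.023,-0.033,0,0,0,0,-1],[-0.023,-0.033,0,0,0,0,-1],[-0.023,-0.033,0,0,0,0,-1],[-0.023,-0.033,0,0,0,0,-1],[-0.022,-0.033,0,0,0,0,-1]]' && python3 -m inch '[[0,0,0,0,0,-8.5,-1],[0,0,0,0,0,-8.5,-1],[0,0,0,0,0,-8.5,-1],[0,0,0,0,0,-8.5,-1],[0,0,0,0,0,-8.5,-1],[0,0,0,0,0,-8.5,-1],[0,0,0,0,0,-8.5,-1],[0,0,0,0,0,-8.5,-1]]' && python3 -m inch '[[0,0,0,0,0,-8.5,-1],[0,0,0,0,0,-8.5,-1],[0,0,0,0,0,0,-1],[0,0,0,0,0,0,-1]]' && python3 loc.py;  python3 loc.py scene 50
```

```text
clock: 28.05
eef_pos: [606.0, 1.5, 151.4]
tcp_rot: [3.141, 0.002, -0.053]
contact_force: [0.7, -0.3, 0.9]
opening: 0.547
grasp_force: 0.0
clock: 28.85
eef_pos: [437.7, 275.9, 166.2]
tcp_rot: [-3.141, -0.0, -0.053]
contact_force: [0.1, -0.4, 0.2]
opening: 0.998
grasp_force: 0.0
clock: 29.65
eef_pos: [438.7, 274.6, 166.0]
tcp_rot: [3.142, 0.0, 1.14]
contact_force: [-0.4, 0.6, 0.4]
opening: 1.001
grasp_force: 0.0
clock: 30.05
eef_pos: [438.8, 274.7, 166.0]
tcp_rot: [-3.142, 0.0, 1.427]
contact_force: [-0.0, 0.3, 0.1]
opening: 0.998
grasp_force: 0.0
tcp [438.8 274.7 166. ] [-180.     0.    81.7]
disp [437.9 271.2] [13.9 24.9] yaw 81.8 centre~ [438.8 277.2] tool dx,dy 2.5 -0.3
tcp [438.8 274.7 166. ] [180.   -0.   81.7]
disp [601.3   3.1] [15.6 26.1] yaw 173.9 centre~ [607.2   2.5] tool dx,dy -245.2 205.8
disp [597.8 -57.1] [15.6 26.4] yaw 176.1 centre~ [603.7 -57.5] tool dx,dy -305.1 210.9
disp [ 593.8 -118.2] [15.5 25.5] yaw 172.2 centre~ [ 599.8 -119. ] tool dx,dy -366.5 215.8
```

```bash
python3 -m inch '[[0.002,0,0.034,0,0,0,-1],[0,0,0.034,0,0,0,-1],[0,0,0.034,0,0,0,-1],[0,0,0.031,0,0,0,-1],[0,0,0,0,0,0,-1],[0,0,0,0,0,0,-1],[0,0,0,0,0,0,1],[0,0,0,0,0,0,1]]' 50 && python3 -m inch '[[0,0,0,0,0,0,1],[0,0,0,0,0,0,1],[0,0,0,0,0,0,1]]' && python3 -m inch '[[0,0,-0.03,0,0,0,1],[0,0,-0.03,0,0,0,1],[0,0,-0.03,0,0,0,1],[0,0,-0.02,0,0,0,1],[0,0,0,0,0,0,1]]'
```

```text
clock: 30.95
eef_pos: [440.1, 277.3, 34.7]
tcp_rot: [3.139, -0.002, 1.431]
contact_force: [0.2, -0.7, 1.0]
opening: 0.691
grasp_force: 0.0
clock: 31.25
eef_pos: [439.6, 276.9, 34.2]
tcp_rot: [3.141, -0.001, 1.431]
contact_force: [-1.0, -1.0, 9.7]
opening: 0.361
grasp_force: 49.8
clock: 31.75
eef_pos: [440.5, 277.6, 145.9]
tcp_rot: [3.138, -0.003, 1.431]
contact_force: [-0.7, 0.0, -1.6]
opening: 0.358
grasp_force: 51.3
```

```bash
python3 -m inch '[[0,0,-0.02,0,0,8.5,1],[0,0,0,0,0,8.5,1],[0,0,0,0,0,8.5,1],[0,0,0,0,0,8.5,1],[0,0,0,0,0,8.5,1],[0,0,0,0,0,8.5,1],[0,0,0,0,0,8.5,1],[0,0,0,0,0,8.5,1]]' && python3 -m inch '[[0,0,0,0,0,8.5,1],[0,0,0,0,0,8.5,1],[0.026,0.0295,0,0,0,0,1],[0.026,0.0295,0,0,0,0,1],[0.026,0.0295,0,0,0,0,1],[0.026,0.0295,0,0,0,0,1],[0.026,0.0295,0,0,0,0,1],[0.025,0.0295,0,0,0,0,1]]' && python3 -m inch '[[0.025,0.0295,0,0,0,0,1],[0,0,0.02,0,0,0,1],[0,0,0,0,0,0,1],[0,0,0,0,0,0,1],[0,0,0,0,0,0,1]]' && python3 loc.py wrist 140
```

```text
clock: 32.55
eef_pos: [438.3, 276.2, 161.7]
tcp_rot: [3.141, 0.002, 0.238]
contact_force: [-0.6, -0.2, -1.7]
opening: 0.36
grasp_force: 51.2
clock: 33.35
eef_pos: [584.7, 90.2, 161.6]
tcp_rot: [3.141, 0.002, -0.053]
contact_force: [0.9, 0.1, -2.1]
opening: 0.357
grasp_force: 51.2
clock: 33.85
eef_pos: [607.5, 61.6, 143.1]
tcp_rot: [-3.142, 0.001, -0.052]
contact_force: [0.3, 0.5, -1.1]
opening: 0.363
grasp_force: 51.1
tcp [607.5  61.6 143.1] [-180.    0.   -3.]
disp [631.6  24.8] [ 8.5 14.5] yaw 177.0 centre~ [637.6  24.5] tool dx,dy 32.0 35.5
disp [630.  -10.6] [ 8.6 14.1] yaw 176.2 centre~ [636. -11.] tool dx,dy 32.3 71.1
disp [627.1 -46.1] [ 8.8 13.7] yaw 177.0 centre~ [633.1 -46.4] tool dx,dy 31.1 106.6
disp [600.3  61.9] [14.3 24.3] yaw 177.0 centre~ [606.2  61.6] tool dx,dy -1.2 0.1
```

```bash
python3 -m inch '[[0.001,0,0.03,0,0,0,1],[0,0,0.03,0,0,0,1],[0,0,0.02,0,0,0,1],[0,0,0.006,0,0,0,1],[0,0,0,0,0,0,1],[0,0,0,0,0,0,1],[0,0,0.002,0,0,0,1]]' && python3 -m inch '[[0,0,0.002,0,0,0,1],[0,0,0.0015,0,0,0,1],[0,0,0.001,0,0,0,1],[0,0,0,0,0,0,1],[0,0,0,0,0,0,1]]'
```

```text
clock: 34.6
eef_pos: [610.2, 61.2, 56.7]
tcp_rot: [-3.141, -0.003, -0.052]
contact_force: [0.6, -1.0, -1.3]
opening: 0.359
grasp_force: 51.1
clock: 35.1
eef_pos: [609.3, 61.0, 52.2]
tcp_rot: [-3.141, -0.001, -0.053]
contact_force: [-4.4, -0.4, 13.4]
opening: 0.36
grasp_force: 53.1
```

```bash
python3 -m inch '[[0,0,0,0,0,0,-0.1],[0,0,0,0,0,0,-0.1],[0,0,0,0,0,0,-0.1],[0,0,-0.02,0,0,0,-0.1],[0,0,-0.04,0,0,0,-0.1],[0,0,-0.04,0,0,0,-0.1],[0,-0.035,-0.025,0,0,0,-1],[0,-0.035,-0.025,0,0,0,-1]]' && python3 -m inch '[[0,0,-0.02,0,0,-8.3,-1],[0,0,-0.02,0,0,-8.3,-1],[0,0,-0.02,0,0,-8.3,-1],[0,0,-0.02,0,0,-8.3,-1],[0,0,-0.02,0,0,-8.3,-1],[0,0,-0.02,0,0,-8.3,-1],[0,0,0,0,0,-8.3,-1],[0,0,0,0,0,-8.3,-1]]' && python3 -m inch '[[0,0,0,0,0,-8.3,-1],[0,0,0,0,0,-8.3,-1],[0,0,0,0,0,-8.3,-1],[0,0,0,0,0,-8.3,-1],[0,0,0,0,0,-8.3,-1],[0,0,0,0,0,-8.3,-1],[0,0,0,0,0,-8.3,-1],[0,0,0,0,0,-8.3,-1]]' && python3 -m inch '[[0,0,0,0,0,-8.3,-1],[0,0,0,0,0,-8.3,-1],[0,0,0,0,0,0,-1],[0,0,0,0,0,0,-1]]' && python3 loc.py wrist 50 && python3 - <<'E'
from h import *
import pickle
f=grab('wrist'); pickle.dump(f,open('w3.pkl','wb'))
cv2.imwrite('pics/w3b.png',cv2.resize(f['img'],(800,600),interpolation=cv2.INTER_CUBIC))
E
```

```text
clock: 35.9
eef_pos: [612.9, 130.9, 202.2]
tcp_rot: [-3.141, -0.001, -0.055]
contact_force: [0.2, 0.6, -0.9]
opening: 0.866
grasp_force: 0.0
clock: 36.7
eef_pos: [612.9, 130.9, 321.2]
tcp_rot: [3.141, -0.001, 1.112]
contact_force: [-0.4, -0.4, -1.0]
opening: 1.002
grasp_force: 0.0
clock: 37.5
eef_pos: [612.6, 130.8, 320.2]
tcp_rot: [-3.141, -0.0, 2.271]
contact_force: [-0.2, -0.5, 0.6]
opening: 0.998
grasp_force: 0.0
clock: 37.9
eef_pos: [612.6, 130.8, 320.4]
tcp_rot: [-3.141, -0.0, 2.551]
contact_force: [-0.3, 0.3, -0.2]
opening: 1.0
grasp_force: 0.0
tcp [612.6 130.8 320.4] [-180.    -0.   146.1]
disp [602.9  61. ] [14.5 24.9] yaw 177.1 centre~ [608.9  60.7] tool dx,dy -36.0 -60.2
disp [600.2   1.5] [14.8 24.9] yaw 176.5 centre~ [606.2   1.1] tool dx,dy -67.0 -111.3
disp [597.4 -58.6] [14.9 25.1] yaw 176.6 centre~ [603.4 -59. ] tool dx,dy -98.1 -162.7
disp [ 592.5 -118.7] [15.4 25. ] yaw 176.7 centre~ [ 598.5 -119. ] tool dx,dy -127.5 -215.3
```

View pics/w3b.png

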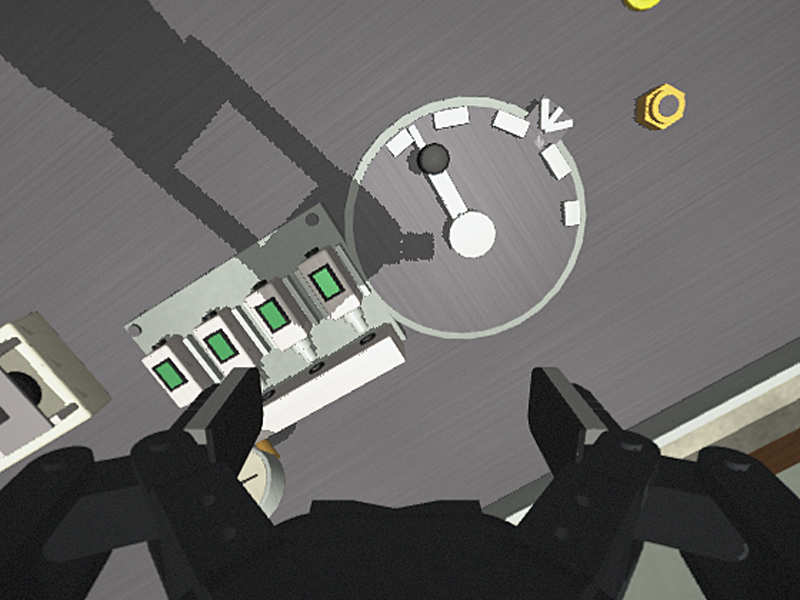

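All four sensors lie in their bays, stubs at the manifold. The lever is open (nose in the first gap, knob (434,157), hub (472,234)), and the arrow at (550,115) marks the gap between the blocks at (511,124) and (556,163).

```bash
python3 - <<'E'
from h import *
import fit, pickle
f=pickle.load(open('w3.pkl','rb'))
W=lambda uv,z:ray(f,np.array(uv,float)*.7,z)[:,:2]
bl=W([(401.5,142),(452,117),(511,123.5),(556,162),(572,213)],30)
s=np.linalg.lstsq(np.c_[2*bl,np.ones(5)],(bl**2).sum(1),rcond=None)[0]; c=s[:2]
print('circle',c,np.sqrt(s[2]+c@c),'hub z50',W([(472,234)],50)[0],'pred',fit.F(10,225))
for piv in (c,fit.F(10,225)):
    def ang(p): d=fit.R.T@(p-piv); return np.round([np.arctan2(d[1],-d[0]),np.hypot(*d)],3)
    print([ang(b)[0] for b in bl],'arrow',ang(W([(538,128)],28)[0]),ang(W([(553,103)],28)[0]),'knob',ang(W([(434,158)],90)[0]),W([(434,158)],90))
    for th in (0,1.178): print(piv+fit.R@(70*np.array([-np.cos(th),np.sin(th)])))
E
```

```text
circle [635.4799823  194.53371716] 96.21678170721744 hub z50 [639.11098191 194.04602746] pred [635.88441003 194.93440032]
[np.float64(-0.143), np.float64(0.362), np.float64(0.904), np.float64(1.462), np.float64(1.973)] arrow [  1.136 104.406] [  1.119 127.492] knob [-1.0000e-02  7.0311e+01] [[565.23320844 197.52749686]]
[565.57618396 198.20236523]
[612.11192891 260.51806441]
[np.float64(-0.147), np.float64(0.357), np.float64(0.898), np.float64(1.458), np.float64(1.971)] arrow [  1.131 104.187] [  1.115 127.281] knob [-1.6000e-02  7.0699e+01] [[565.23320844 197.52749686]]
[565.98061169 198.60304839]
[612.51635665 260.91874757]
```

```bash
python3 -m inch '[[0.026,0.010,0.03,0,0,0,-1],[0.026,0.010,0.03,0,0,0,-1],[0.0245,0.009,0.03,0,0,0,-1],[0,0,0.035,0,0,0,-1],[0,0,0.035,0,0,0,-1],[0,0,0.035,0,0,0,-1],[0,0,0.030,0,0,0,-1],[0,0,0.017,0,0,0,-1]]' 40 && python3 -m inch '[[0,0,0,0,0,0,-1],[0,0,0,0,0,0,-1],[0,0,0,0,0,0,-1]]'
```

```text
clock: 38.8
eef_pos: [563.7, 197.0, 76.0]
tcp_rot: [-3.139, -0.002, 2.552]
contact_force: [0.6, -0.3, 0.1]
opening: 1.0
grasp_force: 0.0
clock: 39.1
eef_pos: [565.9, 197.6, 79.9]
tcp_rot: [3.14, 0.001, 2.554]
contact_force: [-0.7, 0.1, 0.2]
opening: 1.002
grasp_force: 0.0
```

```bash
python3 -m inch '[[0,0,0,0,0,0,1],[0,0,0,0,0,0,1],[0,0,0,0,0,0,1],[0,0,0,0,0,0,1],[0,0,0,0,0,0,1]]' 40 && python3 -m inch '[[0.0046,0.0092,0,0,0,0,1],[0.0032,0.0098,0,0,0,0,1],[0.0018,0.0101,0,0,0,0,1],[0.0003,0.0103,0,0,0,0,1],[-0.0013,0.0102,0,0,0,0,1],[-0.0027,0.0099,0,0,0,0,1],[-0.0042,0.0094,0,0,0,0,1],[-0.0055,0.0087,0,0,0,0,1]]' && python3 -m inch '[[0,0,0,0,0,0,1],[0,0,0,0,0,0,1],[0,0,0,0,0,0,1]]'
```

```text
clock: 39.6
eef_pos: [565.4, 197.9, 79.0]
tcp_rot: [3.14, 0.0, 2.555]
contact_force: [-0.7, 3.9, 2.5]
opening: 0.266
grasp_force: 39.1
clock: 40.4
eef_pos: [608.1, 259.4, 77.8]
tcp_rot: [-3.136, -0.004, 2.554]
contact_force: [-6.6, -7.6, 4.4]
opening: 0.267
grasp_force: 41.2
clock: 40.7
eef_pos: [609.7, 260.0, 77.8]
tcp_rot: [-3.14, -0.002, 2.554]
contact_force: [-4.1, 2.3, -1.0]
opening: 0.264
grasp_force: 40.4
```

```bash
python3 -m inch '[[-0.0015,0.002,0,0,0,0,1],[0,0,0,0,0,0,1],[0,0,0,0,0,0,1],[0,0,0,0,0,0,-1],[0,0,0,0,0,0,-1],[0,0,0,0,0,0,-1],[0,0,-0.02,0,0,0,-1],[0,0,-0.04,0,0,0,-1]]' && python3 -m inch '[[-0.02,-0.01,-0.04,0,0,0,-1],[-0.02,-0.01,-0.04,0,0,0,-1],[-0.02,-0.01,-0.04,0,0,0,-1],[0,0,-0.04,0,0,0,-1],[0,0,0,0,0,0,-1],[0,0,0,0,0,0,-1]]' && python3 - <<'E'
from h import *
import pickle
s=r.sense(); print(s['eef_pos'])
f=grab('wrist'); pickle.dump(f,open('w4.pkl','wb'))
pc=proj(f,[(635.7,194.7,40)])[0]; x,y=(pc-[100,75]).clip(0).astype(int); print(x,y)
cv2.imwrite('pics/w4b.png',cv2.resize(f['img'][y:y+150,x:x+200],None,fx=4,fy=4,interpolation=cv2.INTER_CUBIC))
E
```

```text
clock: 41.5
eef_pos: [611.7, 259.8, 136.1]
tcp_rot: [-3.137, -0.003, 2.555]
contact_force: [-0.2, 0.7, -0.0]
opening: 0.999
grasp_force: 0.0
clock: 42.1
eef_pos: [647.4, 202.4, 299.8]
tcp_rot: [3.14, 0.002, 2.555]
contact_force: [0.4, 0.5, 0.4]
opening: 1.003
grasp_force: 0.0
[647.38383361 202.43110564 299.77857352]
165 95
```

View pics/w4b.png

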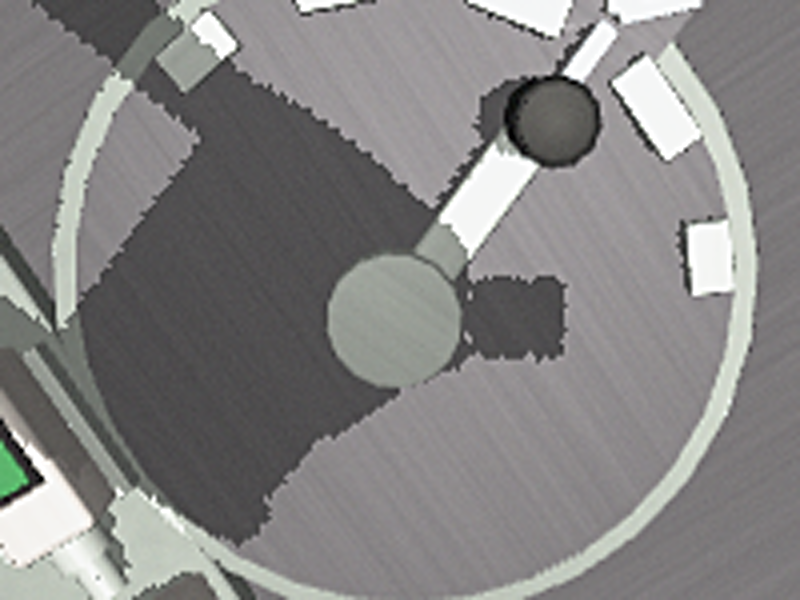

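The nose (≈(592,52)) sits mid-gap between the blocks flanking the arrow at (565,25) and (630,80); knob at (553,121).

```bash
python3 - <<'E'
from h import *
import fit, pickle
f=pickle.load(open('w4.pkl','rb'))
W=lambda uv,z:ray(f,np.array(uv,float)/4+[165,95],z)[:,:2]
for piv in (np.array([635.5,194.6]),):
    ang=lambda p:np.round((lambda d:[np.arctan2(d[1],-d[0]),np.hypot(*d)])(fit.R.T@(p-piv)),3)
    for n,uv,z in [('knob',(557,118),90),('nose tip',(612,25),42),('nose',(594,50),42),('arm',(488,195),44),('gapL',(565,32),30),('gapR',(617,88),30),('gapR2',(653,58),30),('blk5',(710,258),30)]: print(n,ang(W([uv],z)[0]))
w=pickle.load(open('w2.pkl','rb'))
V=lambda uv,z:ray(w,np.array(uv,float)*.7,z)[:,:2]
# recorder: tab top centre & axes
t=V([(176,232),(188,232),(188,268),(175,268)],99); print('tab c',t.mean(0))
ends=V([(240,207),(240,290)],66); print(ends)
a=V([(97,181),(252,184),(249,298),(101,292)],40); print('rec c',a.mean(0),'y dir edges',[np.degrees(np.arctan2(*( (q-p)[::-1]))).round(1) for p,q in [(a[0],a[1]),(a[3],a[2])]],'x edges',[np.degrees(np.arctan2(*((q-p)[::-1]))).round(1) for p,q in [(a[0],a[3]),(a[1],a[2])]], 'rails',[np.degrees(np.arctan2(*((q-p)[::-1]))).round(1) for p,q in [V([(82,201),(240,207)],66),V([(94,281),(240,290)],66)]])
E
```

```text
knob [ 1.17  70.171]
nose tip [  1.179 101.728]
nose [ 1.181 93.223]
arm [ 1.193 41.933]
gapL [ 1.082 93.535]
gapR [ 1.328 90.924]
gapR2 [  1.339 104.476]
blk5 [ 1.975 96.618]
tab c [ 520.34475038 -258.91485413]
[[ 483.61174519 -212.00907849]
 [ 567.827498   -220.08611258]]
rec c [ 520.64494275 -293.18410152] y dir edges [np.float64(88.7), np.float64(87.4)] x edges [np.float64(-8.3), np.float64(-6.6)] rails [np.float64(87.7), np.float64(86.2)]
```

```bash
python3 -m inch '[[0,0,0,0,0,-7.5,-1],[0,0,0,0,0,-7.5,-1],[0,0,0,0,0,-7.5,-1],[0,0,0,0,0,-7.4,-1],[0.005,-0.0415,0,0,0,0,-1],[0.005,-0.0415,0,0,0,0,-1],[0.005,-0.0415,0,0,0,0,-1],[0.005,-0.0415,0,0,0,0,-1]]' && python3 -m inch '[[0.005,-0.0415,0,0,0,0,-1],[0.005,-0.0415,0,0,0,0,-1],[0.005,-0.0415,0.01,0,0,0,-1],[0.005,-0.0415,0.015,0,0,0,-1],[0.005,-0.0415,0.02,0,0,0,-1],[0.005,-0.0415,0.02,0,0,0,-1],[0.005,-0.0415,0.015,0,0,0,-1],[0,0,0,0,0,0,-1]]' &&  python3 -m inch '[[0,0,0,0,0,0,-1],[0,0,0,0,0,0,-1]]' && python3 - <<'E'
from h import *
import pickle
s=r.sense(); print(s['eef_pos'],s['qpos'])
f=grab('wrist'); pickle.dump(f,open('w5.pkl','wb'))
cv2.imwrite('pics/w5b.png',cv2.resize(f['img'],(800,600),interpolation=cv2.INTER_CUBIC))
E
```

```text
clock: 42.95
eef_pos: [614.7, 37.0, 296.4]
tcp_rot: [-3.141, -0.003, 3.078]
contact_force: [0.4, -0.5, -0.7]
opening: 1.003
grasp_force: 0.0
clock: 43.75
eef_pos: [559.2, -252.6, 214.2]
tcp_rot: [3.141, -0.006, 3.074]
contact_force: [-0.3, -0.6, -0.8]
opening: 1.002
grasp_force: 0.0
clock: 43.95
eef_pos: [562.3, -248.5, 217.9]
tcp_rot: [3.141, -0.001, 3.077]
contact_force: [0.7, -0.2, 0.5]
opening: 0.999
grasp_force: 0.0
[ 562.28525051 -248.53139612  217.86889091] [-4.18779077e-01  3.67427563e-01  1.68450335e+00  3.31742234e-04
  1.09095071e+00 -1.92545575e+00]
```

View pics/w5b.png

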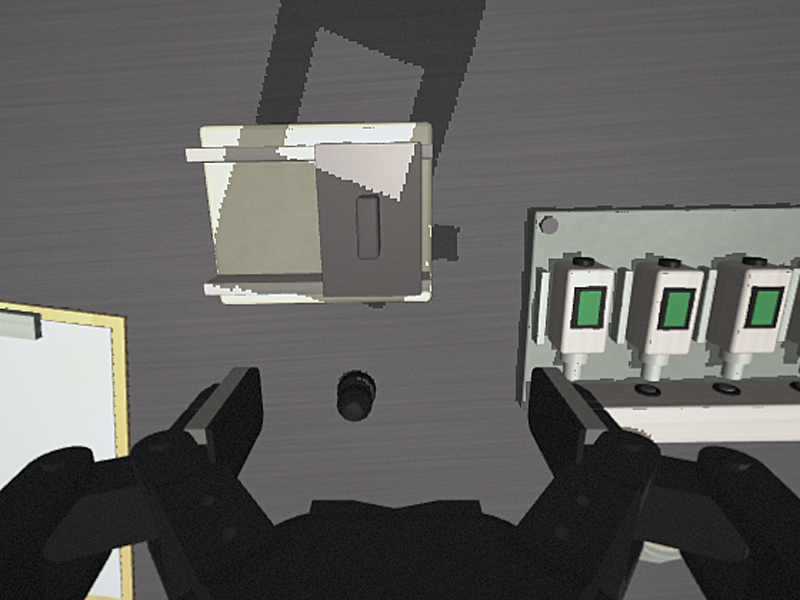

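The recorder is square to the image (rails along image x), tab top centred at about (369,227), button hidden, cover closed.

```bash
python3 - <<'E'
from h import *
import pickle
w=pickle.load(open('w5.pkl','rb')); s=r.sense()
V=lambda uv,z:ray(w,np.array(uv,float)*.7,z)[:,:2]
t=V([(358,195),(380,195),(380,258),(358,258)],99); print(t.round(1)); c=t.mean(0)
a=s['tcp_rot'][2]; ax=np.array([np.cos(a),np.sin(a)]); ay=np.array([np.sin(a),-np.cos(a)])
d=c-s['eef_pos'][:2]; print('tab',c,'tool',d@ax,d@ay)
cor=V([(201,126),(432,123),(431,302),(222,302)],40);print('rec',cor.round(1).tolist())
for q in [((187,150),(432,145)),((205,295),(425,297))]:
    p=V(q,66); print(p.round(1).tolist(), np.degrees(np.arctan2(p[1,1]-p[0,1],p[1,0]-p[0,0])).round(1))
p=V([(420,143),(420,296),(316,143),(322,298)],70); print('plate',p.round(1).tolist())
E
```

```text
[[ 505.3 -264.5]
 [ 506.1 -252.8]
 [ 540.  -255.3]
 [ 539.2 -267.4]]
tab [ 522.63059751 -260.02720772] tool 39.155763389426866 -14.204018336187332
rec [[459.3, -365.0], [467.0, -218.8], [585.1, -224.5], [575.6, -371.3]]
[[474.8, -365.2], [481.3, -221.5]] 87.4
[[563.1, -370.5], [573.5, -229.9]] 85.8
plate [[479.9, -228.7], [571.5, -233.2], [476.0, -288.5], [568.8, -295.1]]
```

```bash
python3 -m inch '[[0.02,-0.007,0.03,0,0,0,-1],[0.019,-0.007,0.03,0,0,0,-1],[0,0,0.03,0,0,0,-1],[0,0,0.03,0,0,0,-1],[0,0,0.004,0,0,0,-1],[0,0,0,0,0,0,-1],[0,0,0,0,0,0,-1],[0,0,0,0,0,0,-1]]' 30 && python3 -m inch '[[0,0,0,0,0,0,1],[0,0,0,0,0,0,1],[0,0,0,0,0,0,1],[0,0,0,0,0,0,1],[0,0,0,0,0,0,1],[0,0,0,0,0,0,1]]' 30
```

```text
clock: 44.8
eef_pos: [523.8, -261.1, 96.2]
tcp_rot: [-3.141, 0.003, 3.077]
contact_force: [-0.5, 0.3, 0.6]
opening: 0.998
grasp_force: 0.0
clock: 45.4
eef_pos: [522.5, -261.2, 94.6]
tcp_rot: [-3.141, -0.0, 3.077]
contact_force: [-1.2, -1.4, 2.9]
opening: 0.131
grasp_force: 32.3
```

Gripped. Slide 68 mm along tool -y (recorder -y), with a little overtravel.

```bash
python3 -m inch '[[0,-0.010,0,0,0,0,1],[0,-0.012,0,0,0,0,1],[0,-0.012,0,0,0,0,1],[0,-0.012,0,0,0,0,1],[0,-0.012,0,0,0,0,1],[0,-0.008,0,0,0,0,1],[0,-0.004,0,0,0,0,1],[0,0,0,0,0,0,1]]' && python3 -m inch '[[0,0,0,0,0,0,1],[0,0,0,0,0,0,1]]'
```

```text
clock: 46.2
eef_pos: [519.0, -329.5, 94.7]
tcp_rot: [3.137, 0.001, 3.075]
contact_force: [8.4, 15.7, 4.2]
opening: 0.131
grasp_force: 33.7
clock: 46.4
eef_pos: [519.0, -329.4, 94.6]
tcp_rot: [3.138, 0.001, 3.076]
contact_force: [9.2, 13.8, 3.7]
opening: 0.135
grasp_force: 33.3
```

```bash
python3 -m inch '[[0,0,0,0,0,0,-0.2],[0,0,0,0,0,0,-0.2],[0,0,0,0,0,0,-0.2],[0,0,-0.03,0,0,0,-0.2],[0,0,-0.03,0,0,0,-0.2],[0,0.035,0,0,0,0,1],[0,0.035,0,0,0,0,1],[0,0,0,0,0,0,1]]' && python3 -m inch '[[0,0,0.03,0,0,0,1],[0,0,0.03,0,0,0,1],[0,0,0.012,0,0,0,1],[0,0,0,0,0,0,1],[0,0,0,0,0,0,1]]'
```

```text
clock: 47.2
eef_pos: [521.9, -258.3, 154.5]
tcp_rot: [3.14, -0.001, 3.078]
contact_force: [-0.3, -0.5, 0.4]
opening: 0.092
grasp_force: 0.0
clock: 47.7
eef_pos: [522.8, -261.6, 83.0]
tcp_rot: [-3.141, 0.0, 3.076]
contact_force: [-0.7, 0.0, -0.1]
opening: -0.001
grasp_force: 0.0
```

```bash
python3 -m inch '[[0,0,0.003,0,0,0,1],[0,0,0.003,0,0,0,1],[0,0,0,0,0,0,1],[0,0,0,0,0,0,1]]' && python3 -m inch '[[0,0,0.002,0,0,0,1],[0,0,0.002,0,0,0,1],[0,0,0,0,0,0,1],[0,0,0,0,0,0,1]]'; python3 - <<'E'
from h import *
import pickle
f=grab('side'); g=grab('scene')
p=proj(f,[(522,-270,60)])[0].astype(int); q=proj(g,[(522,-280,60)])[0].astype(int)
A=f['img'][p[1]-45:p[1]+45,p[0]-60:p[0]+60]; B=g['img'][q[1]-45:q[1]+45,q[0]-60:q[0]+60]
cv2.imwrite('pics/btn.png',cv2.resize(np.hstack([A,B]),None,fx=3.3,fy=3.3,interpolation=cv2.INTER_CUBIC))
E
```

```text
clock: 48.1
eef_pos: [523.1, -261.3, 77.2]
tcp_rot: [-3.141, 0.001, 3.077]
contact_force: [0.9, -0.4, 2.3]
opening: -0.003
grasp_force: 1.0
clock: 48.5
eef_pos: [523.1, -261.3, 73.0]
tcp_rot: [-3.141, 0.001, 3.077]
contact_force: [0.5, -1.7, 6.8]
opening: 0.0
grasp_force: 3.3
```

```bash
python3 -m inch '[[0,0,0.0015,0,0,0,1],[0,0,0.001,0,0,0,1],[0,0,0,0,0,0,1],[0,0,0,0,0,0,1]]'
```

```text
clock: 49.0
eef_pos: [523.2, -261.4, 72.6]
tcp_rot: [-3.141, 0.002, 3.077]
contact_force: [-6.3, 2.8, 29.6]
opening: -0.0
grasp_force: 14.8
```

```bash
python3 -m inch '[[0,0,-0.024,0,0,0,1],[0,0,-0.03,0,0,0,1],[0,0,-0.03,0,0,0,-0.2],[0,-0.034,0,0,0,0,-0.2],[0,-0.034,0,0,0,0,-0.2],[0,0,0,0,0,0,-0.2],[0,0,0,0,0,0,-0.2]]' && python3 -m inch '[[0,0,0.03,0,0,0,-0.2],[0,0,0.029,0,0,0,-0.2],[0,0,0,0,0,0,-0.2],[0,0,0,0,0,0,-0.2],[0,0,0,0,0,0,-0.2]]'
```

```text
clock: 49.7
eef_pos: [517.4, -328.7, 153.3]
tcp_rot: [3.14, -0.001, 3.075]
contact_force: [-0.0, 0.9, 0.4]
opening: 0.601
grasp_force: 0.0
clock: 50.2
eef_pos: [518.9, -328.7, 96.3]
tcp_rot: [-3.141, 0.001, 3.077]
contact_force: [0.7, -0.1, 0.9]
opening: 0.6
grasp_force: 0.0
```

```bash
python3 -m inch '[[0,0,0.0015,0,0,0,1],[0,0,0,0,0,0,1],[0,0,0,0,0,0,1],[0,0,0,0,0,0,1],[0,0,0,0,0,0,1]]' 30 && python3 -m inch '[[0,0.010,0,0,0,0,1],[0,0.012,0,0,0,0,1],[0,0.012,0,0,0,0,1],[0,0.012,0,0,0,0,1],[0,0.012,0,0,0,0,1],[0,0.008,0,0,0,0,1],[0,0.004,0,0,0,0,1],[0,0,0,0,0,0,1]]' && python3 -m inch '[[0,0,0,0,0,0,1],[0,0,0,0,0,0,1]]'
```

```text
clock: 50.7
eef_pos: [518.5, -329.0, 94.4]
tcp_rot: [-3.141, 0.001, 3.077]
contact_force: [-1.5, 1.7, 6.2]
opening: 0.131
grasp_force: 33.8
clock: 51.5
eef_pos: [521.9, -260.9, 94.3]
tcp_rot: [-3.137, -0.001, 3.079]
contact_force: [-8.1, -13.1, 6.8]
opening: 0.131
grasp_force: 33.9
clock: 51.7
eef_pos: [521.9, -261.0, 94.3]
tcp_rot: [-3.138, -0.001, 3.078]
contact_force: [-8.6, -12.3, 8.1]
opening: 0.131
grasp_force: 34.1
```

```bash
python3 -m inch '[[0,0,0,0,0,0,-0.2],[0,0,0,0,0,0,-0.2],[0,0,0,0,0,0,-0.2],[0,0,-0.03,0,0,0,-0.2],[0,0,-0.04,0,0,0,-0.2],[0,0.02,-0.04,0,0,0,-0.2],[0,0.03,-0.035,0,0,0,-1],[0,0.03,-0.035,0,0,0,-1]]' && python3 -m inch '[[0,0.03,-0.035,0,0,0,-1],[0,0.03,-0.035,0,0,0,-1],[0,0.03,-0.035,0,0,0,-1],[0,0.03,0,0,0,0,-1],[0,0,0,0,0,0,-1],[0,0,0,0,0,0,-1]]' && python3 loc.py wrist 50 && python3 - <<'E'
import cv2; cv2.imwrite('pics/fin.png',cv2.resize(cv2.imread('pics/last.png'),(800,600),interpolation=cv2.INTER_CUBIC))
E
```

```text
clock: 52.5
eef_pos: [527.7, -178.1, 275.0]
tcp_rot: [3.141, 0.0, 3.076]
contact_force: [0.8, -0.4, -0.1]
opening: 0.91
grasp_force: 0.0
clock: 53.1
eef_pos: [535.4, -58.8, 378.2]
tcp_rot: [-3.141, -0.001, 3.079]
contact_force: [0.1, -0.2, -0.1]
opening: 1.002
grasp_force: 0.0
tcp [535.4 -58.8 378.2] [-180.    -0.   176.4]
disp [ 572. -121.] [14.6 25.2] yaw 5.2 centre~ [ 578.  -120.5] tool dx,dy -46.4 -58.9
disp [602.8  61.5] [13.6 25.8] yaw 0.3 centre~ [608.8  61.6] tool dx,dy -65.7 124.7
disp [597.5 -58.2] [13.6 23.4] yaw 176.4 centre~ [603.5 -58.6] tool dx,dy -68.0 4.5
disp [600.5   1.7] [13.6 25.4] yaw 178.3 centre~ [606.5   1.5] tool dx,dy -67.2 64.7
```

View pics/fin.png

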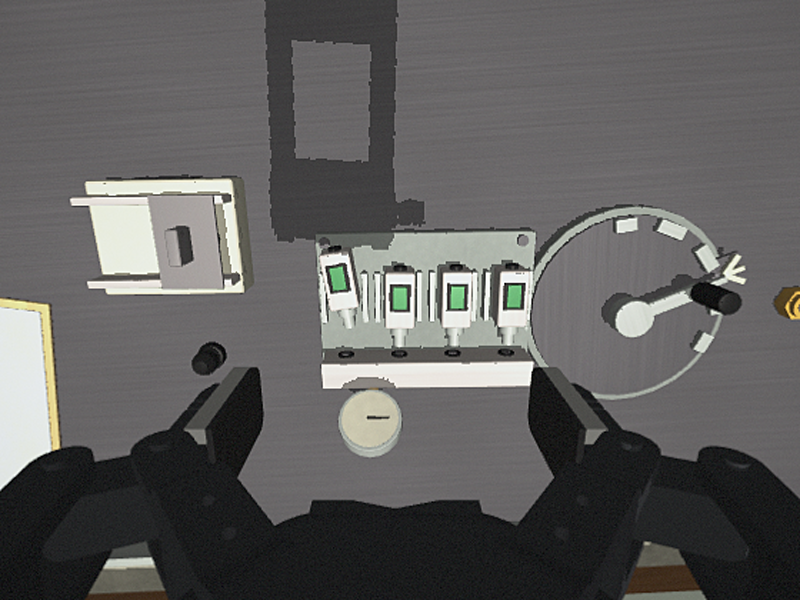

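The recorder is closed and the lever is at the arrow. Sensor 1 has been knocked back and turned (display at (338,278)), so I'll re-seat it.

```bash
python3 -m inch '[[-0.023,-0.029,0.011,0,0,0,-1],[-0.023,-0.03,0.011,0,0,0,-1],[0,0,0.01,0,0,8.5,-1],[0,0,0.01,0,0,8.5,-1],[0,0,0.01,0,0,8.5,-1],[0,0,0.01,0,0,8.5,-1],[0,0,0.01,0,0,8.5,-1],[0,0,0.01,0,0,8.5,-1]]' && python3 -m inch '[[0,0,0.01,0,0,8.5,-1],[0,0,0.01,0,0,8.5,-1],[0,0,0.01,0,0,8.5,-1],[0,0,0.01,0,0,8.5,-1],[0,0,0.01,0,0,8.5,-1],[0,0,0.01,0,0,8.5,-1],[0,0,0.01,0,0,8.5,-1],[0,0,0.01,0,0,8.5,-1]]' && python3 -m inch '[[0,0,0.01,0,0,8.5,-1],[0,0,0.01,0,0,8.5,-1],[0,0,0.01,0,0,8.5,-1],[0,0,0.01,0,0,8.5,-1],[0,0,0,0,0,8.5,-1],[0,0,0,0,0,1.2,-0.15],[0,0,0,0,0,0,-0.15],[0,0,0,0,0,0,-0.15]]' && python3 loc.py wrist 50
```

```text
clock: 53.95
eef_pos: [577.1, -122.5, 295.2]
tcp_rot: [-3.14, -0.001, 2.179]
contact_force: [0.5, -0.5, 0.6]
opening: 0.996
grasp_force: 0.0
clock: 54.75
eef_pos: [577.0, -122.5, 215.2]
tcp_rot: [-3.14, 0.001, 0.992]
contact_force: [0.3, -0.2, 0.2]
opening: 1.0
grasp_force: 0.0
clock: 55.55
eef_pos: [577.7, -121.7, 176.5]
tcp_rot: [3.142, 0.0, 0.24]
contact_force: [-0.5, 0.1, 0.0]
opening: 0.577
grasp_force: 0.0
tcp [ 577.7 -121.7  176.5] [180.    0.   13.7]
disp [602.9  61.9] [15.  24.4] yaw 176.9 centre~ [608.9  61.6] tool dx,dy 73.9 -170.6
disp [600.3   2.2] [14.5 24.6] yaw 176.5 centre~ [606.3   1.8] tool dx,dy 57.2 -113.2
disp [597.5 -58.1] [14.2 24.5] yaw 176.0 centre~ [603.5 -58.5] tool dx,dy 40.1 -55.3
disp [ 572.3 -121. ] [14.4 24.8] yaw 5.2 centre~ [ 578.2 -120.5] tool dx,dy 0.9 -1.1
```

```bash
python3 -m inch '[[0.001,-0.001,0,0,0,8.5,-0.15],[0,0,0.03,0,0,0,-0.15],[0,0,0.03,0,0,0,-0.15],[0,0,0.03,0,0,0,-0.15],[0,0,0.02,0,0,0,-0.15],[0,0,0.01,0,0,0,-0.15],[0,0,0.003,0,0,0,-0.15],[0,0,0,0,0,0,-0.15]]' 50 && python3 -m inch '[[0,0,0,0,0,0,-0.15],[0,0,0,0,0,0,-0.15],[0,0,0,0,0,0,1],[0,0,0,0,0,0,1],[0,0,0,0,0,0,1],[0,0,0,0,0,0,1]]' 50 && python3 -m inch '[[0,0,-0.01,0,0,0,1],[0,0,-0.015,0,0,0,1],[0,0,-0.015,0,0,0,1],[0,0,0,0,0,8.2,1],[0,0,0,0,0,0,1],[0,0,0,0,0,0,1]]' && python3 loc.py wrist 91
```

```text
clock: 56.4
eef_pos: [578.8, -120.1, 53.9]
tcp_rot: [3.141, -0.0, 0.089]
contact_force: [0.4, 0.5, 0.8]
opening: 0.575
grasp_force: 0.0
clock: 57.0
eef_pos: [579.0, -120.1, 54.5]
tcp_rot: [3.141, -0.001, 0.089]
contact_force: [-1.8, 0.8, 5.7]
opening: 0.361
grasp_force: 49.9
clock: 57.6
eef_pos: [578.5, -120.0, 94.3]
tcp_rot: [3.141, -0.001, -0.051]
contact_force: [-0.3, -0.6, -1.8]
opening: 0.361
grasp_force: 50.1
tcp [ 578.5 -120.    94.3] [180.   -0.   -2.9]
disp [609.5 -73.7] [10.9 18.9] yaw 176.3 centre~ [615.4 -74.1] tool dx,dy 34.6 -47.7
disp [611.6 -27.9] [11.2 18.4] yaw 177.1 centre~ [617.6 -28.2] tool dx,dy 34.4 -93.6
disp [ 572.2 -119.8] [14.1 24.2] yaw 177.1 centre~ [ 578.2 -120.1] tool dx,dy -0.3 0.1
```

```bash
python3 -m inch '[[0.01,-0.0013,0,0,0,0,1],[0.011,-0.0013,0,0,0,0,1],[0,0,0,0,0,0,1],[0,0,0.015,0,0,0,1],[0,0,0.015,0,0,0,1],[0,0,0.007,0,0,0,1],[0,0,0,0,0,0,1],[0,0,0,0,0,0,1]]' && python3 -m inch '[[0,0,0.0015,0,0,0,1],[0,0,0.001,0,0,0,1],[0,0,0,0,0,0,1],[0,0,0,0,0,0,1]]'
```

```text
clock: 58.45
eef_pos: [598.9, -118.5, 55.5]
tcp_rot: [-3.141, 0.002, -0.054]
contact_force: [0.8, 1.5, -1.5]
opening: 0.358
grasp_force: 50.8
clock: 58.85
eef_pos: [599.3, -118.6, 54.2]
tcp_rot: [-3.142, 0.0, -0.054]
contact_force: [-2.6, -0.1, 2.7]
opening: 0.365
grasp_force: 51.3
```

```bash
python3 -m inch '[[0,0,0,0,0,0,-0.1],[0,0,0,0,0,0,-0.1],[0,0,0,0,0,0,-0.1],[0,0,-0.02,0,0,0,-0.1],[0,0,-0.04,0,0,0,-0.1],[0,0,-0.04,0,0,0,-0.1],[-0.03,0,-0.04,0,0,0,-1],[-0.04,0,-0.04,0,0,0,-1]]' && python3 -m inch '[[-0.04,0,-0.04,0,0,0,-1],[-0.04,0,-0.04,0,0,0,-1],[-0.04,0,-0.02,0,0,0,-1],[0,0,0,0,0,0,-1],[0,0,0,0,0,0,-1],[0,0,0,0,0,0,-1]]' && python3 loc.py wrist 50; python3 loc.py scene 50; python3 - <<'E'
import cv2; cv2.imwrite('pics/fin2.png',cv2.resize(cv2.imread('pics/last.png')[165:315,80:480],None,fx=2,fy=2,interpolation=cv2.INTER_CUBIC))
E
```

```text
clock: 59.65
eef_pos: [534.7, -115.1, 231.3]
tcp_rot: [3.141, -0.002, -0.054]
contact_force: [0.1, -0.2, 1.2]
opening: 0.868
grasp_force: 0.0
clock: 60.25
eef_pos: [424.3, -109.1, 319.7]
tcp_rot: [-3.142, -0.0, -0.054]
contact_force: [0.1, 0.8, -0.5]
opening: 1.002
grasp_force: 0.0
tcp [ 424.3 -109.1  319.7] [-180.    -0.    -3.1]
disp [603.3  61.5] [15.4 24.3] yaw 177.8 centre~ [609.3  61.3] tool dx,dy 175.4 -180.2
disp [600.9   1.9] [14.8 24. ] yaw 177.1 centre~ [606.9   1.6] tool dx,dy 176.3 -120.4
disp [597.6 -58.2] [14.4 24. ] yaw 176.8 centre~ [603.6 -58.6] tool dx,dy 176.3 -60.2
disp [ 592.3 -118.2] [14.4 24.1] yaw 176.6 centre~ [ 598.3 -118.5] tool dx,dy 174.3 -0.0
tcp [ 424.4 -109.   319.3] [-1.8e+02  1.0e-01 -3.1e+00]
disp [603.4  61.5] [15.8 23.4] yaw 171.6 centre~ [609.4  60.7] tool dx,dy 175.5 -179.4
disp [601.3   3.1] [15.6 26.1] yaw 173.9 centre~ [607.2   2.5] tool dx,dy 176.6 -121.2
disp [597.8 -57.1] [15.6 26.4] yaw 176.1 centre~ [603.7 -57.5] tool dx,dy 176.3 -61.1
disp [ 593.2 -118.1] [13.4 25.9] yaw 178.2 centre~ [ 599.2 -118.3] tool dx,dy 175.1 -0.2
```

View pics/fin2.png

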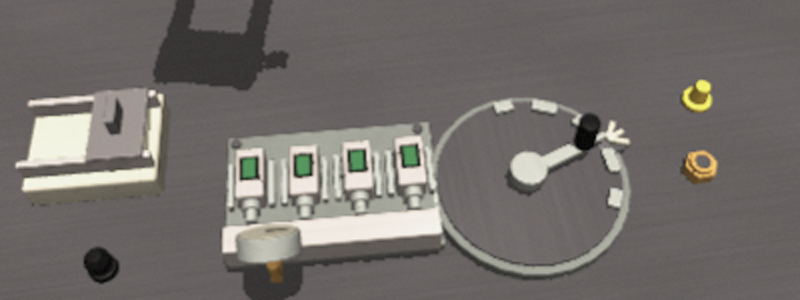

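All four sensors are in their bays, the lever is in line with the arrow, the cover is closed, and the fitting, nut and plug haven't moved.

```bash
python3 -c "
from rig import r
print(r.sign_off())"
```

```text
the job is handed in; nothing more can be done
None
```

I did every step in the order asked and handed the job in at about 60 s; sensor 1 was found knocked out of bay 1 after the recorder steps and was re-seated, and the final pictures show everything in place.

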